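# Re-lay the lens glass on its own rests

## Robot

A 6-joint arm with a two-finger parallel gripper is mounted at the origin on the work surface. World frame = base frame: x ahead of the robot, y to its left, z up, the work surface at z = 0. Lengths are in m, angles in degrees, forces in N, time in s.
With the tool pointing down it reaches from about 0.25 to 0.725 m from the base axis. Payload 9.7 kg.
Tool frame: the origin (TCP) lies midway between the tips of the shut fingers; the grasp point (between the pads) lies 19 mm behind it (bot.pinch_z is the distance from the TCP to the grasp point, in m); z points along the fingers, y is the line along which they close (so a half turn about z gives the same grasp; the last joint's range is limited). The gripper opens to 85 mm and grips with 20 to 120 N. Pads are 22 mm wide; open, the fingers measure 114 mm over their backs; the gripper's body (76 mm by 85 mm) begins 54 mm behind the grasp point. The pads swing forward as they close: fully open they stand 13 mm farther back than shut.
Start: joints at [-66.578, 4.979, 10.078, 95.1, 0, 90], TCP at [0.219, -0.505, 0.231] pointing down, gripper open.
Joint ranges: [-179.16, 179.16], [-48.56, 103.87], [-65.8, 70.77], [-126.05, 130.52], [-82.76, 87.17], [-180, 180]. Speed limits (degrees/s): [127.2, 127.2, 147.25, 180, 180, 180].

## Interface

Orientations are given as [roll, pitch, yaw] about the fixed x, y, z axes, in that order (R = Rz(yaw) Ry(pitch) Rx(roll)).
In Python, from workcell import sensors, camera, ticket, bot gives the robot as it stands.
- The arm moves only by the shell command python3 -m handwheel 'ROWS' [FORCE]. ROWS is a JSON object of lists of equal length, an entry for each row: "gripper": the opening, from -1 (shut) to 1 (fully open); "slide": the shift along the tool's x, y, z in mm, a list of three; "yaw": the turn about the tool's z in rad. A call has 1 to 8 rows; each row shifts and turns the commanded pose from where the row before left it, along the tool's axes as they then stand; what a row does not reach is not made up. A row lasts 1/12 s, in which the tool goes at most 41.7 mm and 7.16 degrees, less where a joint would pass 70% of its speed; a pose out of reach is approached as far as the arm can. A call is refused whole if a number of a shift passes 41.7 or a number of a turn 0.125, either way. A call with a gripper value outside its range is refused whole. The fingers move at their own pace and stop on an object; FORCE is the grip in N (left out, the last holds). Time passes only in rows, so rows that do not move let the fingers close. It gives the time, the measured TCP pose, the force, the opening and the grip force at its end, in the units of the state.
- sensors.get_obs(): the state, without advancing time (a new reading comes with each control period).
- camera(name): name is "side" or "top" or "wrist"; returns a dict with "img" (384x512x3 uint8, red, green, blue), "fx", "fy", "cx", "cy" (pixels), "R" (3x3) and "t" (3): a world point X has camera coordinates R X + t. Camera axes: x right, y down, z forward; pixel columns grow to the right and rows downward; lengths in m; the calibration is good to about 2 mm. A picture is of the moment at which its call begins. There is no depth.
- ticket.job_done(): hands the job in; it is judged then, once.
The state is a dict: "time": time; "q": joint angles; "qd": joint speeds; "joint_efforts": joint torques, N m; "ee_pos": TCP position; "tcp_rot": TCP orientation; "wrist_force": force on the tool from outside, world axes, zero at the start; "torque": the same for the moment, N m; "opening": finger opening in m; "grasp_force": force on a finger pad.
Only numpy, scipy, OpenCV 4.12 (cv2) and the standard library are available. Lean on these libraries where they do the work, as an engineer would, in place of code of your own. Each camera call takes 0.05 s, during which the arm holds its last target. There are 200 camera calls.

## Task

The three curved glass lens segments have each been laid on another one's felt-faced rest: put every segment on the rest cut to its own length (longest glass on the longest rest, shortest on the shortest), centred and lying lengthwise along it, flat side down. The empty felt mat is free for parking a piece meanwhile. It is chippable glass, so set each piece down without dropping it, lay it only on felt and never on the bare bench, let no two pieces of glass touch, and leave the loupe and the copper case where they are.

Things in the scene. Friction and masses are not known exactly. Their poses are not given: they have to be found in the camera images.
- glass_long: Longest of 3 loose frosted-glass lens-ring segments: a curved bar on its flat back, 163 mm long, 32 mm wide, about 290 g. Long sides upright, curved about a centre 320 mm away to -x; top slopes from 28 mm high at the concave (-x) side to 18 mm at the convex side. Origin: underside, mid-length and mid-width (sides at x = -16, +16 mm; grip there along x). y along its length, z up.
- glass_middle: Middle of 3 loose frosted-glass lens-ring segments: a curved bar on its flat back, 125 mm long, 38 mm wide, about 250 g. Long sides upright, curved about a centre 240 mm away to -x; top slopes from 28 mm high at the concave (-x) side to 18 mm at the convex side. Origin: underside, mid-length and mid-width (sides at x = -19, +19 mm; grip there along x). y along its length, z up.
- glass_short: Shortest of 3 loose frosted-glass lens-ring segments: a curved bar on its flat back, 89 mm long, 46 mm wide, about 200 g. Long sides upright, curved about a centre 160 mm away to -x; top slopes from 28 mm high at the concave (-x) side to 18 mm at the convex side. Origin: underside, mid-length and mid-width (sides at x = -23, +23 mm; grip there along x). y along its length, z up.
- rest_long: Rest cut for the longest glass: fixed flat wooden board with grey felt face, 188 mm long, 70 mm wide, its top (the felt) 18 mm above the bench, no rim. Origin: centre of its underside, on the bench; y along its length, z up. Another segment lies on it at the start. All rests and the mat point their length ahead of the robot within 0.25 rad, the glass within 0.4 rad.
- rest_middle: Rest cut for the middle glass: the same kind of fixed board, 150 mm long, 74 mm wide, felt 18 mm above the bench. Origin: centre of its underside; y along its length, z up. Another segment lies on it at the start. All rests and the mat point their length ahead of the robot within 0.25 rad, the glass within 0.4 rad.
- rest_short: Rest cut for the shortest glass: the same kind of fixed board, 112 mm long, 78 mm wide, felt 18 mm above the bench. Origin: centre of its underside; y along its length, z up. At the start another segment lies on it and overhangs it.
- mat: Empty grey felt mat without a board, fixed on the bench, 165 mm long, 92 mm wide, 12 mm thick (top 12 mm above the bench): the free spot. Origin: centre of its underside; y along its length, z up.
- loupe: Bystander: loose round nickel-plated magnifier loupe standing upright, 50 mm in diameter, 36 mm high, 90 g. Origin: centre of its underside.
- trimmer_case: Bystander: loose flat copper wick-trimmer case, 125 mm long (y), 55 mm wide (x), 24 mm high, 220 g. Origin: centre of its underside.
There are look-alikes about, which are no part of the job. What is shaped like the rest_middle but green or yellow is not meant.

How it is judged:
By the outcome, as a careful person would: the job done as asked, in the order asked, and still so for the second after the job is handed in, with the robot touching nothing.
It also fails if it takes over 115 s, if anything falls off the work surface, if the arm or the gripper's body presses on something with over 40 N, if the wrist force passes 120 N, or if a joint passes its speed limit or range.

## Working session

There is one attempt and no reset: what is moved stays moved. The work goes in short steps, Python scripts to look and compute and a shell command to move; the robot and the scene stay as the last step left them, time stands still between calls to the robot, and variables do not carry over. Pictures are saved under pics/ and viewed, at most 14 in all, crops included, and the job is handed in when it is done.

```bash
ls; mkdir -p pics; python3 - <<'E'
from workcell import sensors,camera,bot
import cv2
o=sensors.get_obs();print({k:o[k] for k in('time','ee_pos','tcp_rot','opening')},bot.pinch_z)
for n in('top','side'):
    c=camera(n);cv2.imwrite(f'pics/{n}0.png',cv2.resize(c['img'][:,:,::-1],(800,600),interpolation=cv2.INTER_CUBIC));print(n,c['fx'],c['cx'],c['cy'],c['R'],c['t'])
E
```

```text
pics
{'time': 0.0, 'ee_pos': array([ 0.21854256, -0.50447036,  0.23058609]), 'tcp_rot': array([-1.79923895e+02, -2.56159314e-04,  2.34235537e+01]), 'opening': 0.08502485214894184} 0.0187
top 409.65767690398457 257.99013058203707 195.32804226352192 [[ 0.0254211  -0.99945896  0.02086977]
 [-0.99496813 -0.02731971 -0.09639528]
 [ 0.09691329 -0.01831428 -0.99512431]] [-0.02187493  0.50026261  1.25297298]
side 431.9311897540484 258.8213115688674 192.82641031610044 [[-0.83177941 -0.55477042  0.01930781]
 [-0.35259497  0.5011494  -0.79026961]
 [ 0.42874211 -0.66413783 -0.61245501]] [0.41394052 0.18429568 1.20335179]
```

View pics/top0.png

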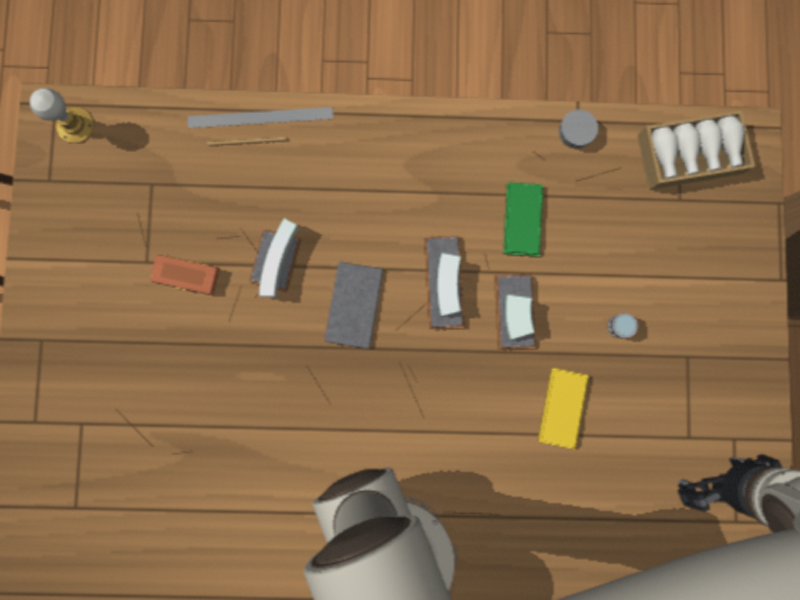

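View pics/side0.png

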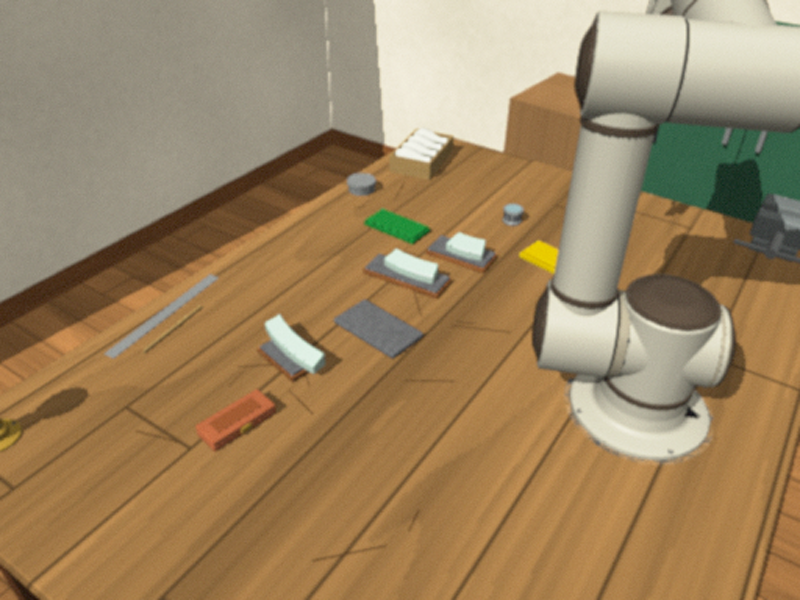

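Top view (800×600): the long glass is on rest_short at (278,258) and the empty mat is at (355,305). The middle glass is on rest_long at (445,283), and the short glass is on rest_middle at (518,312). The loupe is at (625,325) and the copper case at (185,273). Next I'll fit poses by silhouette in both cameras.

```bash
cat > h.py <<'E'
import numpy as np,cv2
from scipy.optimize import minimize
from workcell import sensors,camera
S=4
def bar(L,W,R):   # sections: 4 pts each, concave low/high, convex low/high
    out=[]
    h=np.arcsin(L/2/(R+W/2)) if 0 else L/2/R
    for a in np.linspace(-h,h,13):
        c,s=np.cos(a),np.sin(a);r0,r1=R-W/2,R+W/2
        out.append([[r0*c-R,r0*s,0],[r0*c-R,r0*s,.028],[r1*c-R,r1*s,.018],[r1*c-R,r1*s,0]])
    return np.array(out)
GL=dict(glass_long=bar(.163,.032,.32),glass_middle=bar(.125,.038,.24),glass_short=bar(.089,.046,.16))
BD=dict(rest_long=(.188,.070,.018),rest_middle=(.150,.074,.018),rest_short=(.112,.078,.018),mat=(.165,.092,.012))
def place(P,x,y,a,z):
    c,s=np.cos(a),np.sin(a);P=np.asarray(P)
    return np.stack([x+c*P[...,0]-s*P[...,1],y+s*P[...,0]+c*P[...,1],z+P[...,2]],-1)
def proj(c,P):
    q=P@np.asarray(c['R']).T+np.asarray(c['t'])
    return np.stack([c['fx']*q[...,0]/q[...,2]+c['cx'],c['fy']*q[...,1]/q[...,2]+c['cy']],-1)
def unproj(c,u,v,z):
    R,t=np.asarray(c['R']),np.asarray(c['t']);d=R.T@[(u-c['cx'])/c['fx'],(v-c['cy'])/c['fy'],1];o=-R.T@t
    return o+d*(z-o[2])/d[2]
def fill(c,polys,shape):
    m=np.zeros((shape[0]*S,shape[1]*S),np.uint8)
    for p in polys: cv2.fillPoly(m,[np.round(((proj(c,p)+.5)*S-.5)*16).astype(np.int32)],1,shift=4)
    return m
def gpolys(name,x,y,a,z):
    B=place(GL[name],x,y,a,z);o=[B[0],B[-1]]
    for i in range(12):
        for j in range(4):
            k=(j+1)%4;o.append(np.array([B[i,j],B[i,k],B[i+1,k],B[i+1,j]]))
    return o
def bpolys(name,x,y,a):
    L,W,z=BD[name];return [place([[-W/2,-L/2,z],[W/2,-L/2,z],[W/2,L/2,z],[-W/2,L/2,z]],x,y,a,0)]
def masks(c):
    im=cv2.resize(c['img'],None,fx=S,fy=S,interpolation=cv2.INTER_CUBIC)
    h=cv2.cvtColor(im,cv2.COLOR_RGB2HSV).astype(int);I=im.astype(int)
    glass=(I[...,1]>=I[...,0]+4)&(h[...,2]>120)&(h[...,1]<80)
    grey=(abs(I[...,0]-I[...,2])<25)&(h[...,2]<135)&(h[...,2]>40)&~glass
    return glass,grey
def fit(cams,ms,polyf,x0,ignore=None):
    # ignore: per-camera mask of don't-care pixels
    def cost(p):
        s=0
        for i,c in enumerate(cams):
            m=fill(c,polyf(p),c['img'].shape[:2])>0;M=ms[i]
            roi=rois[i]
            a,b=m[roi],M[roi]
            d=a^b
            if ignore is not None:d=d&~ignore[i][roi]
            s+=d.sum()/max(a.sum(),1)
        return s
    rois=[]
    for c in cams:
        u,v=(proj(c,np.array([x0[0],x0[1],.02]))*S).astype(int);r=42*S
        rois.append((slice(max(v-r,0),v+r),slice(max(u-r,0),u+r)))
    k=np.array([.01,.01,.1]);x0=np.array(x0,float)
    r=minimize(lambda q:cost(x0+q*k),[0,0,0],method='Nelder-Mead',options=dict(initial_simplex=[[0,0,0],[1,0,0],[0,1,0],[0,0,1.]],xatol=.01,fatol=1e-4))
    r=minimize(lambda q:cost(x0+q*k),r.x,method='Nelder-Mead',options=dict(initial_simplex=r.x+.4*np.array([[-1,-1,-1],[1,0,0],[0,1,0],[0,0,1.]]),xatol=.01,fatol=1e-4))
    return x0+r.x*k,r.fun
E
python3 - <<'E'
from h import *
c=camera('top');f=.64
for n,u,v,z in [('rs',278,262,.018),('gl',278,258,.04),('mat',355,305,.012),('rl',445,283,.018),('gm',449,283,.04),('rm',517,312,.018),('gs',520,316,.04),('loupe',625,325,.036),('case',185,273,.024)]:
    print(n,unproj(c,u*f,v*f,z).round(3))
    i=c['img'][int(v*f),int(u*f)];print(i)
for n,u,v in[('felt',508,290),('felt2',436,270),('felt3',260,262),('rm',530,335)]:print(n,c['img'][int(v*f),int(u*f)])
g,w=masks(c)
vis=cv2.resize(c['img'],None,fx=S,fy=S,interpolation=cv2.INTER_CUBIC)
vis[g]=(255,0,0);vis[w]=(0,0,255)
cv2.imwrite('pics/m1.png',cv2.resize(vis[440:960,560:1480,::-1],(800,452)))
E
```

```text
rs [0.582 0.245 0.018]
[220 220 221]
gl [0.586 0.241 0.04 ]
[222 222 222]
mat [0.5   0.088 0.012]
[109 109 112]
rl [ 0.549 -0.092  0.018]
[217 222 222]
gm [ 0.546 -0.098  0.04 ]
[217 222 223]
rm [ 0.494 -0.238  0.018]
[208 222 216]
gs [ 0.484 -0.24   0.04 ]
[208 222 216]
loupe [ 0.472 -0.45   0.036]
[152 176 182]
case [0.553 0.427 0.024]
[155  98  68]
felt [111 112 114]
felt2 [113 115 117]
felt3 [109 110 112]
rm [81 83 83]
```

View pics/m1.png

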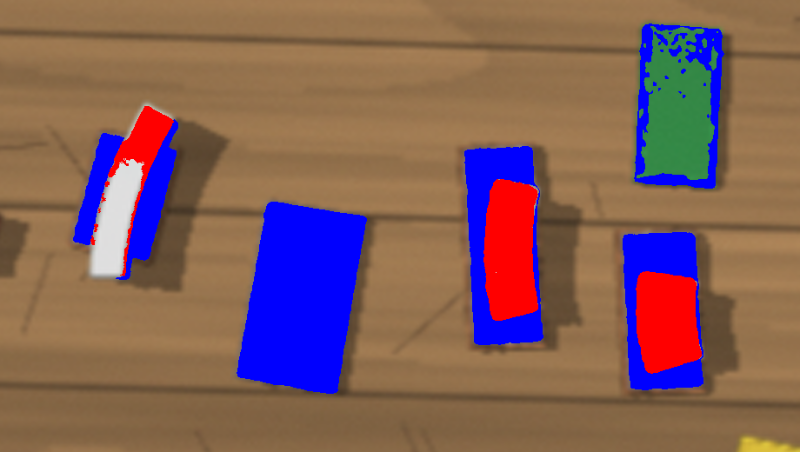

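The mask crop shows the bars' convex sides facing image left (+y), and the glass mask misses part of the long bar. I'll loosen the mask and fit.

```bash
sed -i "s/glass=(I.*/glass=(h[...,2]>150)\&(h[...,1]<60)/" h.py
cat > m.py <<'E'
from h import *
import sys
def measure(gs,bs,which=('top','side')):
    cams=[camera(n) for n in which];M=[masks(c) for c in cams]
    for sub in ([0,1],[0],[1]) if len(cams)==2 else ([0],):
        cs=[cams[i] for i in sub]
        for n,x0,z in gs:
            p,f=fit(cs,[M[i][0] for i in sub],lambda p:gpolys(n,*p,z),x0);print(sub,n,p[:2].round(4),np.degrees(p[2]).round(1),round(f,3))
        for n,x0 in bs:
            p,f=fit(cs,[M[i][1] for i in sub],lambda p:bpolys(n,*p),x0,[cv2.dilate(M[i][0].astype(np.uint8),np.ones((9,9)))>0 for i in sub]);print(sub,n,p[:2].round(4),np.degrees(p[2]).round(1),round(f,3))
    return cams
E
python3 - <<'E'
from m import *
measure([('glass_long',(.586,.243,1.27),.018),('glass_middle',(.546,-.096,1.57),.018),('glass_short',(.484,-.238,1.62),.018)],
[('rest_long',(.549,-.092,1.62)),('rest_middle',(.494,-.238,1.6)),('rest_short',(.582,.245,1.35)),('mat',(.5,.088,1.4))])
E
```

```text
[0, 1] glass_long [0.5915 0.2526] 73.7 0.28
[0, 1] glass_middle [ 0.5454 -0.0929] 91.3 0.963
[0, 1] glass_short [ 0.4875 -0.2345] 93.4 1.792
[0, 1] rest_long [ 0.5508 -0.0866] 93.8 1.722
[0, 1] rest_middle [ 0.496  -0.2315] 93.0 0.902
[0, 1] rest_short [0.5855 0.2548] 77.4 0.812
[0, 1] mat [0.4966 0.0968] 82.4 0.546
[0] glass_long [0.5919 0.2538] 75.5 0.189
[0] glass_middle [ 0.5479 -0.0935] 90.7 0.278
[0] glass_short [ 0.4883 -0.2363] 94.6 0.498
[0] rest_long [ 0.5541 -0.0908] 92.6 0.369
[0] rest_middle [ 0.497  -0.2378] 91.9 0.306
[0] rest_short [0.5889 0.2536] 80.5 0.436
[0] mat [0.4999 0.0905] 82.1 0.071
[1] glass_long [0.5937 0.2518] 73.4 0.088
[1] glass_middle [ 0.5468 -0.0896] 89.1 0.601
[1] glass_short [ 0.484  -0.2306] 94.1 1.202
[1] rest_long [ 0.547  -0.0866] 93.1 1.36
[1] rest_middle [ 0.4964 -0.231 ] 93.0 0.583
[1] rest_short [0.586  0.2543] 77.6 0.369
[1] mat [0.4951 0.101 ] 81.7 0.258
```

```bash
python3 - <<'E'
from h import *
out=[]
c=camera('side');g,w=masks(c)
vis=cv2.resize(c['img'],None,fx=S,fy=S,interpolation=cv2.INTER_CUBIC)
vis[g]=(255,0,0);vis[w]=(0,0,255)
for p in gpolys('glass_long',.5919,.2538,np.radians(75.5),.018)+bpolys('mat',.4999,.0905,np.radians(82.1))+bpolys('rest_long',.5541,-.0908,np.radians(92.6)):
    cv2.polylines(vis,[np.round(proj(c,p)*S).astype(int)],True,(0,255,0),2)
cv2.imwrite('pics/m2.png',cv2.resize(vis[440:1040,560:1360,::-1],(800,600)))
E
```

```text
(no output)
```

View pics/m2.png

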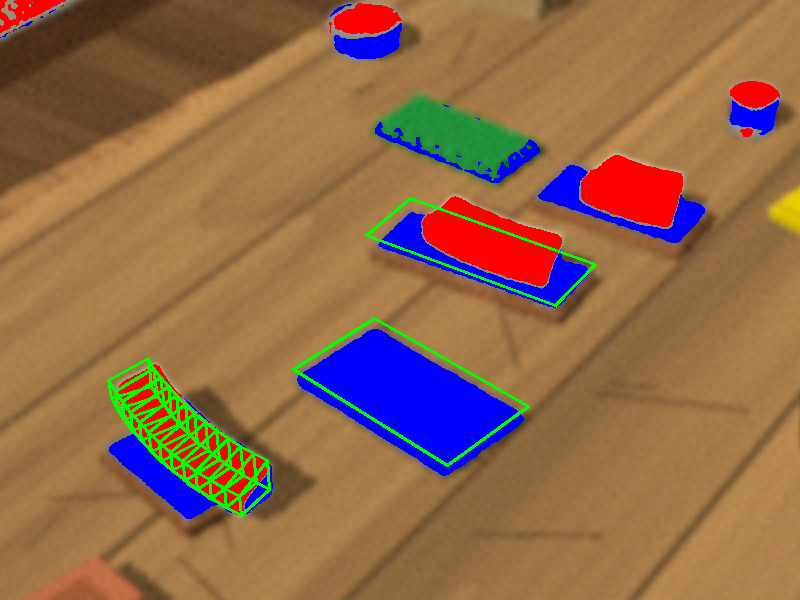

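```bash
python3 - <<'E'
s=open('h.py').read()
s=s.replace("            if ignore","            d=d&near[i][roi]\n            if ignore").replace("    k=np.array([.01","    near=[cv2.dilate(fill(c,polyf(x0),c['img'].shape[:2]),np.ones((8*S,8*S)))>0 for c in cams]\n    k=np.array([.01")
open('h.py','w').write(s)
E
python3 - <<'E'
from m import *
r=np.radians
measure([('glass_long',(.592,.253,r(75)),.018),('glass_middle',(.548,-.0935,r(90.7)),.018),('glass_short',(.488,-.236,r(94)),.018)],
[('rest_long',(.551,-.089,r(92.6))),('rest_middle',(.496,-.234,r(92))),('rest_short',(.587,.254,r(79))),('mat',(.499,.093,r(82)))])
E
```

```text
[0, 1] glass_long [0.5935 0.2517] 73.5 0.282
[0, 1] glass_middle [ 0.549  -0.0929] 89.6 0.247
[0, 1] glass_short [ 0.4848 -0.2344] 95.1 0.347
[0, 1] rest_long [ 0.5532 -0.0869] 93.9 0.249
[0, 1] rest_middle [ 0.494  -0.2316] 93.5 0.27
[0, 1] rest_short [0.586  0.2544] 77.7 0.189
[0, 1] mat [0.4985 0.0956] 82.8 0.259
[0] glass_long [0.5927 0.2527] 75.8 0.186
[0] glass_middle [ 0.5495 -0.0936] 90.5 0.084
[0] glass_short [ 0.4867 -0.2356] 94.7 0.147
[0] rest_long [ 0.5519 -0.0921] 92.3 0.163
[0] rest_middle [ 0.4993 -0.2356] 93.2 0.161
[0] rest_short [0.5895 0.2533] 80.0 0.131
[0] mat [0.5008 0.0906] 81.9 0.025
[1] glass_long [0.5935 0.252 ] 73.3 0.089
[1] glass_middle [ 0.5471 -0.0892] 90.1 0.079
[1] glass_short [ 0.487  -0.2305] 93.5 0.111
[1] rest_long [ 0.5498 -0.0859] 93.6 0.08
[1] rest_middle [ 0.4943 -0.2308] 93.8 0.099
[1] rest_short [0.5858 0.2543] 77.4 0.056
[1] mat [0.4951 0.1007] 81.9 0.016
```

```bash
cat > g.py <<'E'
import sys,numpy as np
from workcell import sensors
def go(x,y,z,psi):
    o=sensors.get_obs();p=o['ee_pos'];c=o['tcp_rot'][2]
    d=np.array([x,y,z])-p;a=np.radians(psi)
    t=[d[0]*np.cos(a)+d[1]*np.sin(a),d[0]*np.sin(a)-d[1]*np.cos(a),-d[2]]
    print('yaw first %.3f rad, then slide mm'%np.radians((c-psi+180)%360-180),np.round(np.array(t)*1000,1),'t',o['time'],'f',o['wrist_force'].round(1),'open',round(o['opening'],4),'gf',o['grasp_force'],p.round(4),o['tcp_rot'].round(1))
if __name__=='__main__':go(*map(float,sys.argv[1:]))
E
python3 g.py .487 -.234 .2 4.5
```

```text
yaw first 0.330 rad, then slide mm [ 288.8 -248.8   31.2] t 0.4 f [ 0.5 -0.2  0.8] open 0.085 gf 0.0 [ 0.2186 -0.5046  0.2312] [-180.    -0.    23.4]
```

```bash
python3 -m handwheel '{"gripper":[1,1,1,1,1,1,1,1],"slide":[[0,0,0],[0,0,0],[0,0,0],[28.9,-24.9,3.1],[28.9,-24.9,3.1],[28.9,-24.9,3.1],[28.9,-24.9,3.1],[28.9,-24.9,3.1]],"yaw":[0.11,0.11,0.11,0,0,0,0,0]}'
python3 -m handwheel '{"gripper":[1,1,1,1,1,1,1],"slide":[[28.9,-24.9,3.1],[28.9,-24.9,3.1],[28.9,-24.9,3.1],[28.9,-24.9,3.1],[28.9,-24.9,3.1],[0,0,0],[0,0,0]],"yaw":[0,0,0,0,0,0,0]}'
python3 - <<'E'
from h import *
import g
g.go(.487,-.234,.2,4.5)
c=camera('wrist');cv2.imwrite('pics/w1.png',cv2.resize(c['img'][:,:,::-1],(800,600)))
print(-np.array(c['R']).T@c['t'],c['R'])
E
```

```text
time: 1.07
ee_pos: [0.3537, -0.3678, 0.2157]
tcp_rot: [180.0, -0.0, 4.5]
wrist_force: [0.1, -0.7, 0.1]
opening: 0.0854
grasp_force: 0.0
time: 1.65
ee_pos: [0.488, -0.2321, 0.1998]
tcp_rot: [-180.0, 0.0, 4.7]
wrist_force: [-0.6, -0.7, 0.1]
opening: 0.0854
grasp_force: 0.0
yaw first 0.004 rad, then slide mm [-1.2  1.8 -0.2] t 1.65 f [-0.6 -0.7  0.1] open 0.0854 gf 0.0 [ 0.488  -0.2321  0.1998] [-180.     0.     4.7]
[ 0.55422702 -0.22773901  0.34063731] [[ 8.16382714e-02 -9.96661888e-01  5.22296121e-04]
 [-9.61299100e-01 -7.86032679e-02  2.64055992e-01]
 [-2.63133490e-01 -2.20591576e-02 -9.64507211e-01]]
```

View pics/w1.png

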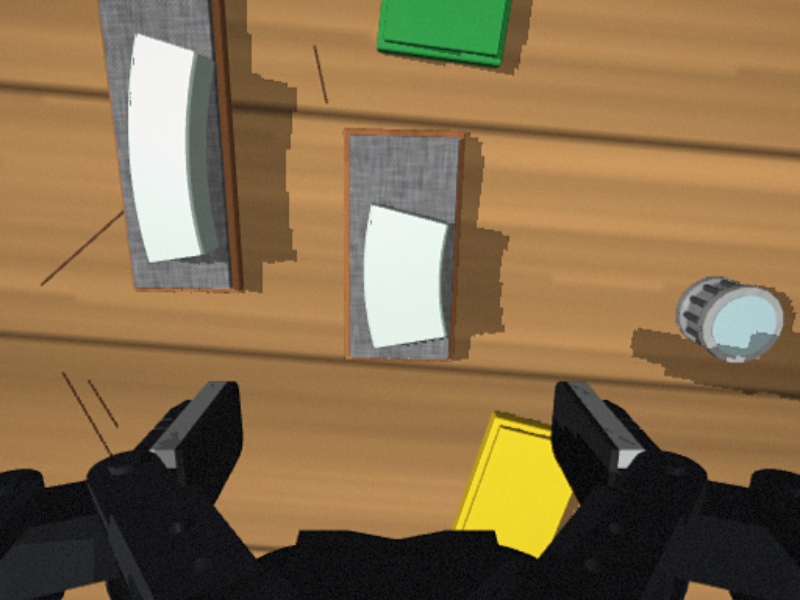

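Wrist view: the short glass is at (407,277) on rest_middle, spanning (345–464, 129–358). The middle glass is at (168,150) on rest_long. I'll fit from this closer view.

```bash
python3 - <<'E'
from m import *
r=np.radians
c=measure([('glass_short',(.487,-.236,r(94)),.018),('glass_middle',(.548,-.0935,r(90.7)),.018)],[('rest_middle',(.497,-.235,r(93)))],('wrist',))[0]
f=.64
for u,v in((345,131),(463,133),(451,358),(347,358)):print(unproj(c,u*f,v*f,.018))
E
```

```text
[0] glass_short [ 0.4787 -0.2366] 97.0 0.022
[0] glass_middle [ 0.5512 -0.0832] 89.8 0.135
[0] rest_middle [ 0.5118 -0.2394] 93.3 0.133
[ 0.56754079 -0.19757593  0.018     ]
[ 0.57200257 -0.26729433  0.018     ]
[ 0.42984952 -0.27553034  0.018     ]
[ 0.42435067 -0.20663624  0.018     ]
```

```bash
python3 - <<'E'
from m import *
r=np.radians;f=.64
w=camera('wrist');t=camera('top')
for u,v,z in((371,206,.036),(449,222,.046),(446,337,.046),(375,348,.036)):print(unproj(w,u*f,v*f,z))
def ov(c,box,out,ss):
    vis=cv2.resize(c['img'],None,fx=ss,fy=ss,interpolation=cv2.INTER_CUBIC)
    for (x,y,a),col in (((.4787,-.2366,97),(255,0,0)),((.487,-.2355,94.5),(0,0,255))):
        B=place(GL['glass_short'],x,y,r(a),.018)
        for j in range(4): cv2.polylines(vis,[np.round(((proj(c,B[:,j])+.5)*ss-.5)).astype(int)],False,col,1)
        for e in(0,-1): cv2.polylines(vis,[np.round(((proj(c,B[e])+.5)*ss-.5)).astype(int)],True,col,1)
    x0,y0,x1,y1=[int(q*ss) for q in box];return vis[y0:y1,x0:x1,::-1]
a=ov(w,(210,70,310,240),0,3.5);b=ov(t,(310,165,360,235),0,8)
H=560;a=cv2.resize(a,(int(a.shape[1]*H/a.shape[0]),H));b=cv2.resize(b,(int(b.shape[1]*H/b.shape[0]),H))
cv2.imwrite('pics/o1.png',np.hstack([a,b]))
E
```

```text
[ 0.52628556 -0.21736425  0.036     ]
[ 0.52170352 -0.26234133  0.046     ]
[ 0.45320912 -0.26776616  0.046     ]
[ 0.43914896 -0.22559748  0.036     ]
```

View pics/o1.png

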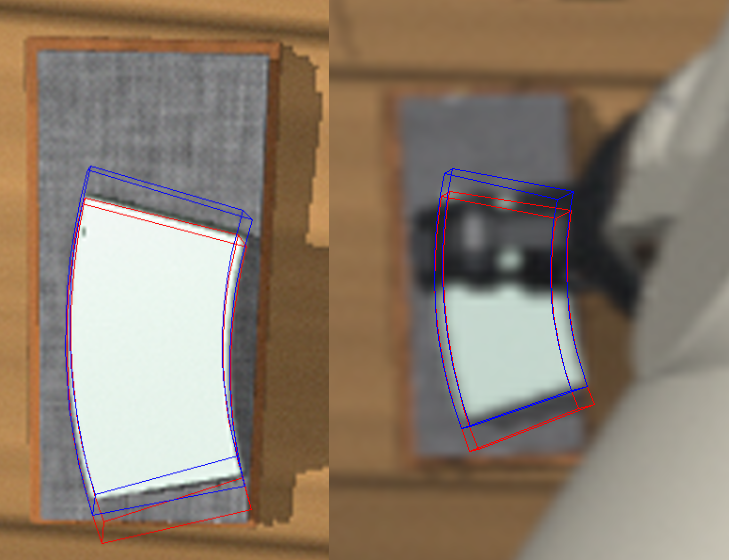

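The overlay shows my model is too long: the 89 mm is the overall outer chord. I'll fix the model and refit.

```bash
sed -i 's/ if 0 else L\/2\/R//' h.py; sed -i "s/L,W,z=BD\[name\];/L,W,z=BD[name];q=.005*(name!='mat');L-=q;W-=q;/; s/h\[...,2\]<135/h[...,2]<150/" h.py
python3 - <<'E'
from m import *
r=np.radians
measure([('glass_short',(.483,-.236,r(95)),.018),('glass_middle',(.548,-.09,r(90.7)),.018)],[('rest_middle',(.498,-.236,r(93)))],('wrist',))
measure([('glass_long',(.592,.253,r(75)),.018),('glass_middle',(.549,-.091,r(90.7)),.018)],
[('rest_long',(.551,-.089,r(92.6))),('rest_short',(.588,.254,r(79)))])
E
```

```text
[0] glass_short [ 0.4839 -0.2362] 95.7 0.031
[0] glass_middle [ 0.5478 -0.0829] 90.5 0.211
[0] rest_middle [ 0.5083 -0.2353] 93.6 0.054
[0, 1] glass_long [0.5906 0.2528] 74.1 0.251
[0, 1] glass_middle [ 0.5459 -0.0929] 90.4 0.171
[0, 1] rest_long [ 0.5515 -0.0874] 93.2 0.188
[0, 1] rest_short [0.5863 0.2548] 77.2 0.131
[0] glass_long [0.5903 0.2529] 73.8 0.18
[0] glass_middle [ 0.5466 -0.0934] 90.8 0.047
[0] rest_long [ 0.5518 -0.0909] 93.5 0.073
[0] rest_short [0.5883 0.2531] 77.9 0.053
[1] glass_long [0.5918 0.2522] 73.7 0.071
[1] glass_middle [ 0.5447 -0.0887] 90.5 0.037
[1] rest_long [ 0.5485 -0.0841] 94.1 0.048
[1] rest_short [0.5835 0.2572] 77.0 0.035
```

```bash
python3 g.py .484 -.2362 .016 5.7
```

```text
yaw first -0.022 rad, then slide mm [ -2.7   1.3 184.6] t 2.0 f [ 0.4 -0.1 -0.6] open 0.0854 gf 0.0 [ 0.4866 -0.2346  0.2006] [180.   -0.    4.4]
```

```bash
python3 -m handwheel '{"gripper":[1,1,1,1,1,1,1,1],"slide":[[0,0,0],[-2.7,1.3,30],[0,0,30],[0,0,30],[0,0,30],[0,0,30],[0,0,20],[0,0,0]],"yaw":[-0.022,0,0,0,0,0,0,0]}'
python3 -m handwheel '{"gripper":[1,1,1,1,1],"slide":[[0,0,5],[0,0,5],[0,0,4.6],[0,0,0],[0,0,0]],"yaw":[0,0,0,0,0]}'
python3 -m handwheel '{"gripper":[0.2,0.2,0,0,-0.2,-0.2,-0.4,-0.4],"slide":[[0,0,0],[0,0,0],[0,0,0],[0,0,0],[0,0,0],[0,0,0],[0,0,0],[0,0,0]],"yaw":[0,0,0,0,0,0,0,0]}' 40
python3 g.py .484 -.2362 .016 5.7
```

```text
time: 2.67
ee_pos: [0.4819, -0.2344, 0.0258]
tcp_rot: [-179.8, 0.3, 5.8]
wrist_force: [-0.2, 1.0, -1.1]
opening: 0.0853
grasp_force: 0.0
time: 3.08
ee_pos: [0.4849, -0.2354, 0.0163]
tcp_rot: [180.0, -0.0, 5.8]
wrist_force: [0.9, 0.6, -0.6]
opening: 0.0856
grasp_force: 0.0
time: 3.75
ee_pos: [0.4849, -0.2354, 0.0163]
tcp_rot: [180.0, -0.0, 5.8]
wrist_force: [-1.6, 0.4, 5.5]
opening: 0.0459
grasp_force: 41.9
yaw first 0.001 rad, then slide mm [-0.9  0.7  0.3] t 3.75 f [-1.6  0.4  5.5] open 0.0459 gf 41.939861431647785 [ 0.4849 -0.2354  0.0163] [180.   -0.    5.8]
```

```bash
python3 -m handwheel '{"gripper":[-0.4,-0.4,-0.4,-0.4,-0.4,-0.4,-0.4],"slide":[[0,0,-8],[0,0,-20],[0,0,-30],[0,0,-30],[0,0,-12],[0,0,0],[0,0,0]],"yaw":[0,0,0,0.08,0.08,0.08,0]}'
python3 g.py .5 .093 .116 -8
```

```text
time: 4.33
ee_pos: [0.4849, -0.2354, 0.1168]
tcp_rot: [180.0, -0.1, -8.2]
wrist_force: [0.1, 0.1, -2.6]
opening: 0.0458
grasp_force: 41.4
yaw first -0.003 rad, then slide mm [ -30.8 -327.3    0.8] t 4.3333 f [ 0.1  0.1 -2.6] open 0.0458 gf 41.382038124548544 [ 0.4849 -0.2354  0.1168] [ 1.8e+02 -1.0e-01 -8.2e+00]
```

```bash
python3 -m handwheel '{"gripper":[-0.4,-0.4,-0.4,-0.4,-0.4,-0.4,-0.4,-0.4],"slide":[[-2,-20,0],[-3,-32,0],[-3.5,-37,0],[-3.5,-37,0],[-3.5,-37,0],[-3.5,-37,0],[-3.5,-37,0],[-3.5,-37,0]],"yaw":[0,0,0,0,0,0,0,0]}'
python3 -m handwheel '{"gripper":[-0.4,-0.4,-0.4,-0.4,-0.4],"slide":[[-3,-32,0],[-1.8,-21.3,0],[0,0,0],[0,0,0],[0,0,0]],"yaw":[0,0,0,0,0]}'
python3 - <<'E'
import g
from h import *
g.go(.5,.093,.0115,-8)
c=camera('wrist');cv2.imwrite('pics/w2.png',cv2.resize(c['img'][:,:,::-1],(800,600)))
for u,v in ((0,0),(799,0),(0,599),(799,599),(400,300)):print(unproj(c,u*.64,v*.64,.012).round(3))
E
```

```text
time: 5.0
ee_pos: [0.4882, -0.0159, 0.1164]
tcp_rot: [-177.5, 0.1, -3.1]
wrist_force: [0.7, 0.1, -2.1]
opening: 0.0456
grasp_force: 41.6
time: 5.42
ee_pos: [0.4859, 0.0071, 0.1197]
tcp_rot: [-176.3, 0.1, -1.2]
wrist_force: [0.0, 0.1, -2.9]
opening: 0.0454
grasp_force: 41.6
yaw first 0.118 rad, then slide mm [  2.  -87.  108.2] t 5.4167 f [ 0.   0.1 -2.9] open 0.0454 gf 41.5897291337707 [0.4859 0.0071 0.1197] [-1.763e+02  1.000e-01 -1.200e+00]
[0.625 0.187 0.012]
[ 0.612 -0.156  0.012]
[0.293 0.265 0.012]
[ 0.312 -0.208  0.012]
[0.485 0.011 0.012]
```

View pics/w2.png

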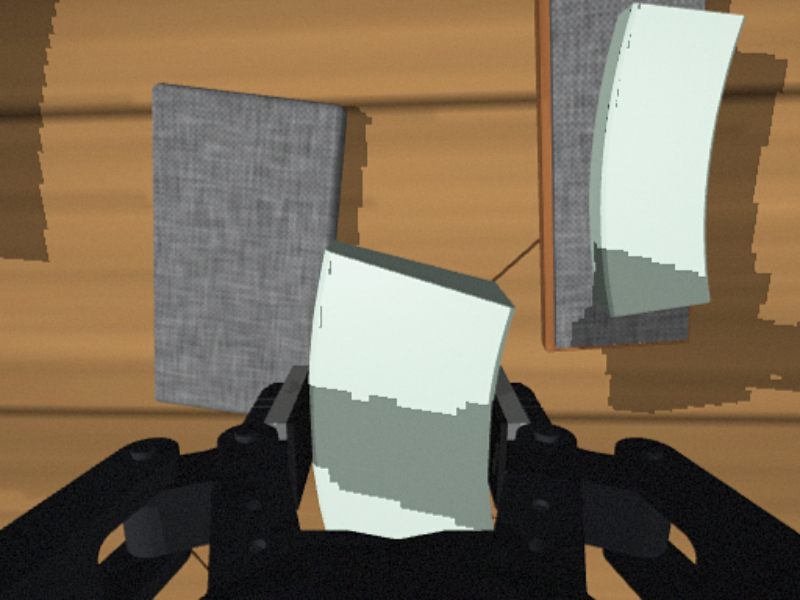

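The wrist view shows the glass firmly in hand at (410,390), the mat at (245,245), and the middle glass untouched at right. The move fell short, with a small tilt. I'll let the arm settle and check.

```bash
python3 -m handwheel '{"gripper":[-0.4,-0.4,-0.4,-0.4],"slide":[[0,0,0],[0,0,0],[0,0,0],[0,0,0]],"yaw":[0,0,0,0]}'
python3 - <<'E'
import g
from h import *
g.go(.5,.093,.0115,-8)
print(sensors.get_obs()['q'])
E
```

```text
time: 5.8
ee_pos: [0.4859, 0.0074, 0.1198]
tcp_rot: [-176.3, 0.0, -1.2]
wrist_force: [-0.4, -0.1, -1.0]
opening: 0.0456
grasp_force: 41.6
yaw first 0.118 rad, then slide mm [  2.1 -86.7 108.3] t 5.8 f [-0.4 -0.1 -1. ] open 0.0456 gf 41.58957616208781 [0.4859 0.0074 0.1198] [-176.3    0.    -1.2]
[ -1.28099558  -4.53142583 -11.84830912  82.73296849   3.68205646
 179.94062631]
```

Joint 6 hit its 180° limit, so I'll turn the wrist half a turn the other way (q6 ≈ 18°), clear of everything.

```bash
R='{"gripper":[-0.4,-0.4,-0.4,-0.4,-0.4,-0.4,-0.4,-0.4],"slide":[[0,0,0],[0,0,0],[0,0,0],[0,0,0],[0,0,0],[0,0,0],[0,0,0],[0,0,0]],"yaw":[-0.12,-0.12,-0.12,-0.12,-0.12,-0.12,-0.12,-0.12]}' 
python3 -m handwheel '{"gripper":[-0.4,-0.4,-0.4,-0.4,-0.4,-0.4,-0.4,-0.4],"slide":[[0,0,0],[0,0,0],[0,0,0],[0,0,0],[0,0,0],[0,0,0],[0,0,0],[0,0,0]],"yaw":[-0.06,-0.12,-0.12,-0.12,-0.12,-0.12,-0.12,-0.12]}'
python3 -m handwheel '{"gripper":[-0.4,-0.4,-0.4,-0.4,-0.4,-0.4,-0.4,-0.4],"slide":[[0,0,0],[0,0,0],[0,0,0],[0,0,0],[0,0,0],[0,0,0],[0,0,0],[0,0,0]],"yaw":[-0.12,-0.12,-0.12,-0.12,-0.12,-0.12,-0.12,-0.12]}' | tail -5
python3 -m handwheel '{"gripper":[-0.4,-0.4,-0.4,-0.4,-0.4,-0.4,-0.4,-0.4],"slide":[[0,0,0],[0,0,0],[0,0,0],[0,0,0],[0,0,0],[0,0,0],[0,0,0],[0,0,0]],"yaw":[-0.12,-0.12,-0.12,-0.12,-0.12,-0.12,-0.12,-0.06]}'
python3 g.py .5 .093 .0115 172
```

```text
time: 6.47
ee_pos: [0.4859, 0.0076, 0.1198]
tcp_rot: [-177.7, -2.9, 50.6]
wrist_force: [-1.0, 0.9, -2.3]
opening: 0.0453
grasp_force: 41.7
ee_pos: [0.4859, 0.0076, 0.1198]
tcp_rot: [179.0, -3.5, 105.7]
wrist_force: [0.3, 0.2, -1.1]
opening: 0.0456
grasp_force: 41.7
time: 7.8
ee_pos: [0.4859, 0.0076, 0.1199]
tcp_rot: [176.6, -1.4, 157.4]
wrist_force: [-0.5, 0.1, -1.6]
opening: 0.0456
grasp_force: 41.6
yaw first -0.256 rad, then slide mm [ -2.1  86.5 108.4] t 7.8 f [-0.5  0.1 -1.6] open 0.0456 gf 41.64932097157788 [0.4859 0.0076 0.1199] [176.6  -1.4 157.4]
```

The tilt persists in the commanded pose because the interface can't roll the tool. The opposite limit (q6 = −180°), approached moving −y, should tilt it back by symmetry, and it also leaves the glass in its original orientation. I'll turn on.

```bash

python3 -m handwheel '{"gripper":[-0.4,-0.4,-0.4,-0.4,-0.4,-0.4,-0.4,-0.4],"slide":[[0,0,0],[0,0,0],[0,0,0],[0,0,0],[0,0,0],[0,0,0],[0,0,0],[0,0,0]],"yaw":[-0.12,-0.12,-0.12,-0.12,-0.12,-0.12,-0.12,-0.12]}' | tail -1
python3 -m handwheel '{"gripper":[-0.4,-0.4,-0.4,-0.4,-0.4,-0.4,-0.4,-0.4],"slide":[[0,0,0],[0,0,0],[0,0,0],[0,0,0],[0,0,0],[0,0,0],[0,0,0],[0,0,0]],"yaw":[-0.12,-0.12,-0.12,-0.12,-0.12,-0.12,-0.12,-0.12]}' | tail -1
python3 -m handwheel '{"gripper":[-0.4,-0.4,-0.4,-0.4,-0.4,-0.4,-0.4,-0.4],"slide":[[0,0,0],[0,0,0],[0,0,0],[0,0,0],[0,0,0],[0,0,0],[0,0,0],[0,0,0]],"yaw":[-0.12,-0.12,-0.12,-0.12,-0.12,-0.12,-0.12,-0.12]}' | tail -1
python3 -m handwheel '{"gripper":[-0.4,-0.4,-0.4,-0.4,-0.4,-0.4,-0.4,-0.4],"slide":[[0,0,0],[0,0,0],[0,0,0],[0,0,0],[0,0,0],[0,0,0],[0,0,0],[0,0,0]],"yaw":[-0.12,-0.12,-0.12,-0.12,-0.06,0,0,0]}' | tail -1
python3 g.py .5 .093 .0115 -8; python3 -c "
from workcell import sensors
print(sensors.get_obs()['q'])"
```

```text
grasp_force: 41.6
grasp_force: 41.7
grasp_force: 41.7
grasp_force: 41.7
yaw first 0.013 rad, then slide mm [  2.1 -86.5 108.3] t 10.4667 f [-0.3 -0.  -2.7] open 0.0453 gf 41.660448036203945 [0.4859 0.0077 0.1198] [-176.3    0.4   -7.2]
[  -1.25807518   -4.53351502  -11.84915595   82.73100693    3.68515213
 -174.01241945]
```

```bash

python3 -m handwheel '{"gripper":[-0.4,-0.4,-0.4,-0.4,-0.4,-0.4,-0.4,-0.4],"slide":[[2.5,20,0],[2.5,20,0],[2.5,20,0],[2.5,20,0],[2.5,20,0],[2.5,20,0],[0,0,0],[0,0,0]],"yaw":[0,0,0,0,0,0,0,0]}'
python3 -c "
from workcell import sensors
print(sensors.get_obs()['q'])"
```

```text
time: 11.13
ee_pos: [0.4904, -0.0763, 0.1127]
tcp_rot: [-178.0, 0.4, -10.1]
wrist_force: [-0.9, -0.4, -2.2]
opening: 0.0452
grasp_force: 41.8
[ -10.01547253   -2.61252138  -10.76804831   82.28983933    2.04994088
 -179.91361557]
```

```bash

python3 -m handwheel '{"gripper":[-0.4,-0.4,-0.4,-0.4,-0.4,-0.4],"slide":[[3.5,20,0],[3.5,20,0],[3.5,20,0],[0,0,0],[0,0,0],[0,0,0]],"yaw":[0,0,0,0,0,0]}'
python3 -c "
from workcell import sensors
print(sensors.get_obs()['q'])"
```

```text
time: 11.63
ee_pos: [0.4956, -0.1068, 0.111]
tcp_rot: [-179.3, 0.4, -12.6]
wrist_force: [0.1, -0.1, -2.0]
opening: 0.0457
grasp_force: 41.8
[ -12.55689851   -1.12056911   -9.48283679   82.08663059    0.70331011
 -179.94196976]
```

```bash

python3 -m handwheel '{"gripper":[-0.4,-0.4,-0.4,-0.4,-0.4],"slide":[[4,16,0],[4,16,0],[0,0,0],[0,0,0],[0,0,0]],"yaw":[0,0,0,0,0]}'
python3 -c "
from workcell import sensors
print(sensors.get_obs()['q'])"; python3 g.py .5 .093 .11 -8
```

```text
time: 12.05
ee_pos: [0.5, -0.1239, 0.1106]
tcp_rot: [180.0, 0.5, -14.0]
wrist_force: [-0.4, -0.2, -1.5]
opening: 0.0457
grasp_force: 41.8
[-1.39127432e+01  1.18187921e-02 -8.40048206e+00  8.20431359e+01
 -1.34902000e-02 -1.79943852e+02]
yaw first -0.104 rad, then slide mm [ -30.2 -214.8    0.6] t 12.05 f [-0.4 -0.2 -1.5] open 0.0457 gf 41.8136588979273 [ 0.5    -0.1239  0.1106] [180.    0.5 -14. ]
```

```bash

python3 -m handwheel '{"gripper":[-0.4,-0.4,-0.4,-0.4,-0.4,-0.4,-0.4,-0.4],"slide":[[0,0,0],[-2.2,-15,0],[-4,-30,0],[-5,-35,0],[-5,-35,0],[-5,-35,0],[-5,-35,0],[-4,-29.8,0]],"yaw":[-0.104,0,0,0,0,0,0,0]}'
python3 -m handwheel '{"gripper":[-0.4,-0.4,-0.4],"slide":[[0,0,0],[0,0,0],[0,0,0]],"yaw":[0,0,0]}'
python3 - <<'E'
import g
from h import *
g.go(.5,.093,.02,-8)
c=camera('wrist');cv2.imwrite('pics/w3.png',cv2.resize(c['img'][:,:,::-1],(800,600)))
E
```

```text
time: 12.72
ee_pos: [0.5131, 0.1221, 0.1067]
tcp_rot: [178.9, 0.5, -10.2]
wrist_force: [0.4, -0.3, -2.3]
opening: 0.0455
grasp_force: 41.9
time: 12.97
ee_pos: [0.5133, 0.1197, 0.1065]
tcp_rot: [178.8, 0.5, -10.2]
wrist_force: [0.2, -0.2, -1.9]
opening: 0.0453
grasp_force: 42.0
yaw first -0.039 rad, then slide mm [-9.5 28.3 86.5] t 12.9667 f [ 0.2 -0.2 -1.9] open 0.0453 gf 41.99042497834142 [0.5133 0.1197 0.1065] [178.8   0.5 -10.2]
```

View pics/w3.png

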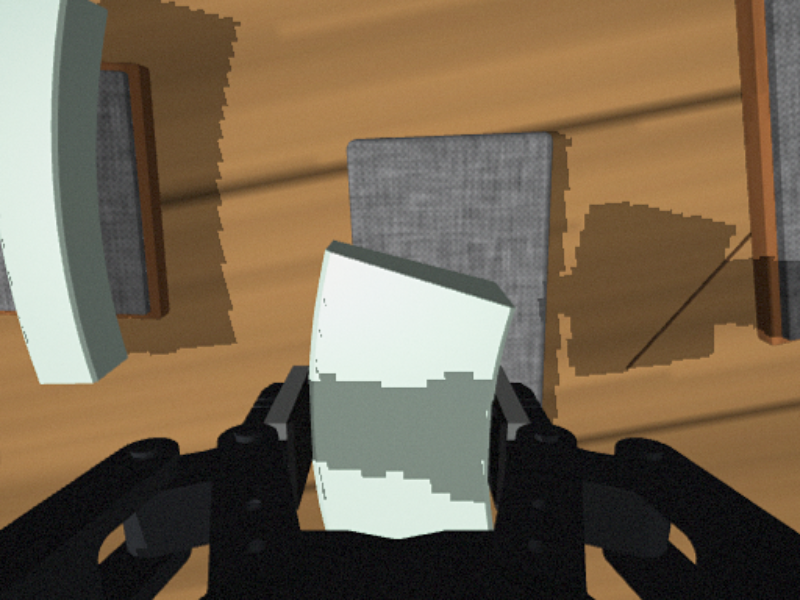

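The glass is over the mat, which is now centred near (450,270); the long glass at left is clear. The remaining tilt is 1.2°, which I'll correct once the gripper is empty. Lowering.

```bash

python3 -m handwheel '{"gripper":[-0.4,-0.4,-0.4,-0.4,-0.4,-0.4,-0.4,-0.4],"slide":[[0,0,0],[-4.8,14,0],[-4.7,14.3,20],[0,0,25],[0,0,25],[0,0,14],[0,0,0],[0,0,0]],"yaw":[-0.039,0,0,0,0,0,0,0]}'
python3 g.py .5 .093 .0125 -8
```

```text
time: 13.68
ee_pos: [0.4986, 0.0902, 0.0232]
tcp_rot: [178.8, 0.6, -8.2]
wrist_force: [0.4, 0.2, -1.7]
opening: 0.0454
grasp_force: 42.1
yaw first -0.003 rad, then slide mm [ 1.  -3.  10.7] t 13.6833 f [ 0.4  0.2 -1.7] open 0.0454 gf 42.071777609217094 [0.4986 0.0902 0.0232] [178.8   0.6  -8.2]
```

```bash

python3 -m handwheel '{"gripper":[-0.4,-0.4,-0.4,-0.4,-0.4,-0.4],"slide":[[0,0,4],[0,0,4],[0,0,2],[0,0,1.5],[0,0,0],[0,0,0]],"yaw":[0,0,0,0,0,0]}' | grep -E 'ee_pos|wrist'
python3 -m handwheel '{"gripper":[-0.4,-0.4,-0.4],"slide":[[0,0,0.7],[0,0,0],[0,0,0]],"yaw":[0,0,0]}' | grep -E 'ee_pos|wrist'
```

```text
ee_pos: [0.4991, 0.0913, 0.0119]
wrist_force: [-0.3, -0.3, -2.3]
ee_pos: [0.4991, 0.0913, 0.0111]
wrist_force: [-0.1, -0.5, -2.1]
```

```bash

for i in 1; do python3 -m handwheel '{"gripper":[-0.4,-0.4,-0.4],"slide":[[0,0,0.7],[0,0,0],[0,0,0]],"yaw":[0,0,0]}' | grep -E 'ee_pos|wrist'
python3 -m handwheel '{"gripper":[-0.4,-0.4,-0.4],"slide":[[0,0,0.7],[0,0,0],[0,0,0]],"yaw":[0,0,0]}' | grep -E 'ee_pos|wrist'; done
```

```text
ee_pos: [0.4991, 0.0913, 0.0108]
wrist_force: [-2.5, -1.1, 3.2]
ee_pos: [0.499, 0.0913, 0.0107]
wrist_force: [-6.2, -0.8, 9.7]
```

```bash

python3 -m handwheel '{"gripper":[0.1,0.15,0.2,0.3,0.5,0.8,1,1],"slide":[[0,0,0],[0,0,0],[0,0,0],[0,0,0],[0,0,0],[0,0,0],[0,0,0],[0,0,0]],"yaw":[0,0,0,0,0,0,0,0]}'
python3 -m handwheel '{"gripper":[1,1,1,1,1,1,1,1],"slide":[[0,0,-5],[0,0,-10],[0,0,-25],[0,0,-35],[0,0,-35],[0,0,-35],[0,0,-35],[0,0,0]],"yaw":[0,0,0,0,0,0,0,0]}'
python3 - <<'E'
from h import *
print(sensors.get_obs()['q'])
c=camera('wrist');cv2.imwrite('pics/w4.png',cv2.resize(c['img'][:,:,::-1],(800,600)))
E
```

```text
time: 15.6
ee_pos: [0.499, 0.0912, 0.0096]
tcp_rot: [178.8, 0.5, -8.0]
wrist_force: [0.1, -0.3, 0.6]
opening: 0.0856
grasp_force: 0.0
time: 16.27
ee_pos: [0.5031, 0.0951, 0.1979]
tcp_rot: [179.0, -0.0, -8.0]
wrist_force: [1.2, 0.2, 1.2]
opening: 0.0855
grasp_force: 0.0
[  11.21083464   -0.52964848    0.68418263   91.48354212   -0.91762737
 -160.74507218]
```

View pics/w4.png

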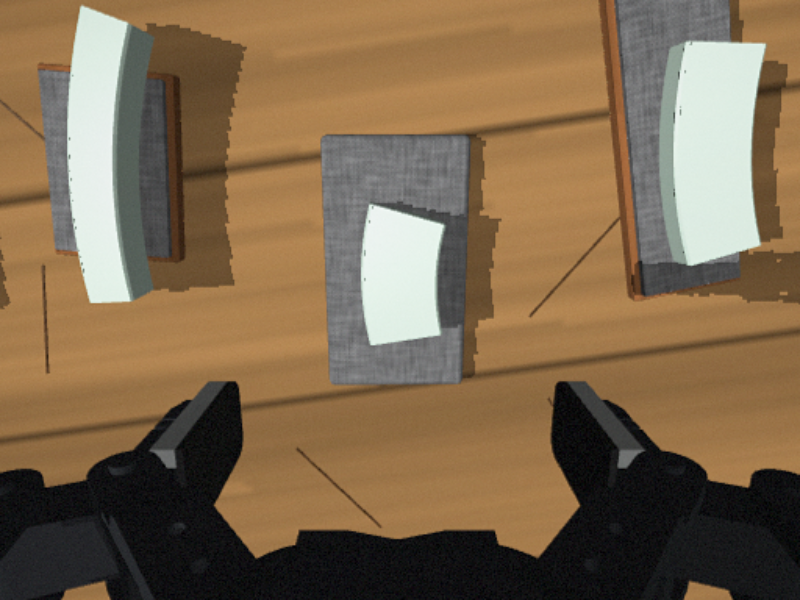

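The short glass is parked well inside the mat at (403,275). Now I'll turn to the mid-range wrist branch for the middle glass.

```bash

python3 -m handwheel '{"gripper":[1,1,1,1,1,1,1,1],"slide":[[0,0,0],[0,0,0],[0,0,0],[0,0,0],[0,0,0],[0,0,0],[0,0,0],[0,0,0]],"yaw":[0.124,0.124,0.124,0.124,0.124,0.124,0.124,0.124]}' | tail -1
python3 -m handwheel '{"gripper":[1,1,1,1,1,1,1,1],"slide":[[0,0,0],[0,0,0],[0,0,0],[0,0,0],[0,0,0],[0,0,0],[0,0,0],[0,0,0]],"yaw":[0.124,0.124,0.124,0.124,0.124,0.124,0.124,0.124]}' | tail -1
python3 -m handwheel '{"gripper":[1,1,1,1,1,1,1,1],"slide":[[0,0,0],[0,0,0],[0,0,0],[0,0,0],[0,0,0],[0,0,0],[0,0,0],[0,0,0]],"yaw":[0.124,0.124,0.124,0.124,0.124,0.124,0.124,0.124]}'
python3 -m handwheel '{"gripper":[1],"slide":[[0,0,0]],"yaw":[0]}' | tail -1
python3 g.py .546 -.093 .2 180.5;python3 -c "
from workcell import sensors
print(sensors.get_obs()['q'])"
```

```text
grasp_force: 0.0
grasp_force: 0.0
time: 18.32
ee_pos: [0.5008, 0.0945, 0.1893]
tcp_rot: [-178.9, -0.7, -178.9]
wrist_force: [0.4, -0.8, 1.0]
opening: 0.0856
grasp_force: 0.0
grasp_force: 0.0
yaw first 0.011 rad, then slide mm [ -43.6 -187.9  -10.7] t 18.4 f [ 0.8 -0.1 -1.1] open 0.0854 gf 0.0 [0.5008 0.0945 0.1893] [-178.9   -0.7 -178.9]
[ 1.12032826e+01 -3.08030489e-01 -5.52979339e-02  9.11601460e+01
 -9.19976252e-01  1.00918062e+01]
```

```bash

python3 -m handwheel '{"gripper":[1,1,1,1,1,1,1,1],"slide":[[0,0,0],[-8,-33,-2],[-8,-33,-2],[-8,-33,-2],[-8,-33,-2],[-8,-33,-2],[-3.6,-22.9,0],[0,0,0]],"yaw":[0.011,0,0,0,0,0,0,0]}' | tail -1
python3 -m handwheel '{"gripper":[1,1],"slide":[[0,0,0],[0,0,0]],"yaw":[0,0]}' | tail -1
python3 - <<'E'
from m import *
import g
r=np.radians
g.go(.546,-.093,.2,180.5)
c=measure([('glass_middle',(.546,-.092,r(90.5)),.018)],[('rest_long',(.551,-.089,r(93.5)))],('wrist',))[0]
cv2.imwrite('pics/w5.png',cv2.resize(c['img'][:,:,::-1],(800,600)))
np.save('c5.npy',c,allow_pickle=True)
E
```

```text
grasp_force: 0.0
grasp_force: 0.0
yaw first 0.007 rad, then slide mm [ 1.3 -0.8  2.3] t 19.2333 f [ 0.3 -0.9  0.8] open 0.0856 gf 0.0 [ 0.5473 -0.0921  0.2023] [-179.    -0.7 -179.1]
[0] glass_middle [ 0.5576 -0.0941] 88.1 0.028
[0] rest_long [ 0.5479 -0.091 ] 93.1 0.06
```

View pics/w5.png

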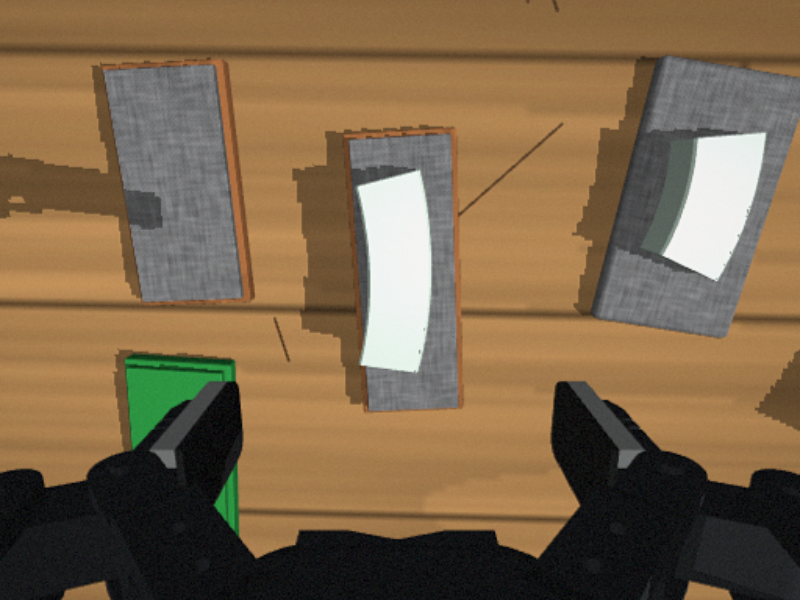

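Wrist view: the middle glass has corners near (359,187), (417,170), (419,372) and (361,365). rest_long's corners are (346,137), (454,132), (462,407) and (368,411), and rest_middle at left is empty. Checking by hand.

```bash
python3 - <<'E'
from h import *
c=np.load('c5.npy',allow_pickle=True).item();f=.64
def U(n,L):
    P=np.array([unproj(c,u*f,v*f,z) for u,v,z in L]);print(n,P.round(4)[:,:2].tolist(),P.mean(0).round(4))
U('gm',[(359,187,.046),(417,170,.036),(419,372,.036),(361,365,.046)])
U('rl',[(346,137,.018),(454,132,.018),(462,407,.018),(368,411,.018)])
U('rm',[(104,68,.018),(217,63,.018),(243,298,.018),(140,300,.018)])
E
```

```text
gm [[0.4934, -0.1181], [0.4836, -0.0856], [0.6078, -0.0811], [0.6, -0.1171]] [ 0.5462 -0.1005  0.041 ]
rl [[0.4652, -0.1283], [0.4614, -0.0637], [0.64, -0.0505], [0.6446, -0.1147]] [ 0.5528 -0.0893  0.018 ]
rm [[0.4286, -0.2703], [0.4251, -0.2034], [0.5662, -0.1964], [0.569, -0.2643]] [ 0.4972 -0.2336  0.018 ]
```

```bash
python3 g.py .546 -.0935 .019 180.8
```

```text
yaw first 0.002 rad, then slide mm [  1.3  -1.8 183.4] t 19.2833 f [0.1 0.5 0.5] open 0.0852 gf 0.0 [ 0.5473 -0.0917  0.2024] [-179.    -0.7 -179.1]
```

```bash

python3 -m handwheel '{"gripper":[1,1,1,1,1,1,1],"slide":[[1.3,-1.8,20],[0,0,30],[0,0,35],[0,0,30],[0,0,20],[0,0,0],[0,0,0]],"yaw":[0,0,0,0,0,0,0]}' | tail -1
python3 g.py .546 -.0935 .019 180.8
```

```text
grasp_force: 0.0
yaw first 0.002 rad, then slide mm [-2.   2.2 48.4] t 19.8667 f [ 0.6 -0.5  1.1] open 0.0855 gf 0.0 [ 0.5441 -0.0958  0.0674] [-179.    -0.8 -179.1]
```

```bash

python3 -m handwheel '{"gripper":[1,1,1,1,1,1],"slide":[[-2.6,3,14],[0,0,15],[0,0,10],[0,0,9.4],[0,0,0],[0,0,0]],"yaw":[0,0,0,0,0,0]}' | grep -E 'ee_pos|wrist'
python3 -m handwheel '{"gripper":[0.2,0.1,0,-0.1,-0.2,-0.4,-0.4,-0.4],"slide":[[0,0,0],[0,0,0],[0,0,0],[0,0,0],[0,0,0],[0,0,0],[0,0,0],[0,0,0]],"yaw":[0,0,0,0,0,0,0,0]}' 40
python3 -m handwheel '{"gripper":[-0.4,-0.4,-0.4,-0.4,-0.4,-0.4,-0.4],"slide":[[0,0,-8],[0,0,-20],[0,0,-30],[0,0,-30],[0,0,-12],[0,0,0],[0,0,0]],"yaw":[0,0,0,0,0,0,0]}'
python3 g.py .498 -.2355 .12 183.2
```

```text
ee_pos: [0.5468, -0.0946, 0.0197]
wrist_force: [0.2, -0.1, 0.7]
time: 21.03
ee_pos: [0.547, -0.0947, 0.02]
tcp_rot: [-178.9, -0.6, -179.2]
wrist_force: [-0.8, 0.6, 4.8]
opening: 0.0375
grasp_force: 41.3
time: 21.62
ee_pos: [0.5479, -0.0928, 0.1186]
tcp_rot: [-178.9, -0.7, -179.2]
wrist_force: [-0.7, -0.3, -3.0]
opening: 0.0376
grasp_force: 40.5
yaw first -0.042 rad, then slide mm [  57.8 -139.7   -1.4] t 21.6167 f [-0.7 -0.3 -3. ] open 0.0376 gf 40.54786964945379 [ 0.5479 -0.0928  0.1186] [-178.9   -0.7 -179.2]
```

```bash

python3 -m handwheel '{"gripper":[-0.4,-0.4,-0.4,-0.4,-0.4,-0.4,-0.4,-0.4],"slide":[[0,0,0],[9,-20,0],[12,-30,0],[12,-30,0],[12,-30,0],[8,-20,0],[3.8,-9.7,0],[0,0,0]],"yaw":[-0.042,0,0,0,0,0,0,0]}' | tail -1
python3 -m handwheel '{"gripper":[-0.4,-0.4,-0.4,-0.4,-0.4],"slide":[[0,0,20],[0,0,30],[0,0,20],[0,0,0],[0,0,0]],"yaw":[0,0,0,0,0]}' | tail -1
python3 g.py .499 -.2355 .028 183.2
```

```text
grasp_force: 40.8
grasp_force: 40.8
yaw first 0.001 rad, then slide mm [-1.6 -0.2 22.8] t 22.7 f [ 0.6  0.1 -0.9] open 0.0377 gf 40.78216877882369 [ 0.4974 -0.2354  0.0508] [-179.1   -0.9 -176.7]
```

```bash

python3 -m handwheel '{"gripper":[-0.4,-0.4,-0.4,-0.4,-0.4,-0.4],"slide":[[-2,0.5,10],[0,0,10],[0,0,6],[0,0,3],[0,0,0],[0,0,0]],"yaw":[0,0,0,0,0,0]}' | grep -E 'ee_pos|wrist'
python3 -m handwheel '{"gripper":[-0.4,-0.4,-0.4],"slide":[[0,0,1],[0,0,0],[0,0,0]],"yaw":[0,0,0]}' | grep -E 'ee_pos|wrist'
python3 -m handwheel '{"gripper":[-0.4,-0.4,-0.4],"slide":[[0,0,0.7],[0,0,0],[0,0,0]],"yaw":[0,0,0]}' | grep -E 'ee_pos|wrist'
```

```text
ee_pos: [0.4998, -0.2367, 0.0235]
wrist_force: [0.1, 0.1, -1.7]
ee_pos: [0.4999, -0.2368, 0.0226]
wrist_force: [-0.7, 0.4, -2.0]
ee_pos: [0.4998, -0.2367, 0.0217]
wrist_force: [-0.1, 1.7, -2.0]
```

```bash

python3 -m handwheel '{"gripper":[-0.4,-0.4,-0.4],"slide":[[-0.5,1.3,0.7],[0,0,0],[0,0,0]],"yaw":[0,0,0]}' | grep -E 'ee_pos|wrist'
python3 -m handwheel '{"gripper":[-0.4,-0.4,-0.4],"slide":[[0,0,0.6],[0,0,0],[0,0,0]],"yaw":[0,0,0]}' | grep -E 'ee_pos|wrist'
python3 -m handwheel '{"gripper":[-0.4,-0.4,-0.4],"slide":[[0,0,0.5],[0,0,0],[0,0,0]],"yaw":[0,0,0]}' | grep -E 'ee_pos|wrist'
```

```text
ee_pos: [0.5002, -0.2353, 0.0209]
wrist_force: [-0.1, 0.2, -2.4]
ee_pos: [0.5001, -0.2354, 0.0202]
wrist_force: [-0.1, -0.9, -2.2]
ee_pos: [0.5002, -0.2355, 0.02]
wrist_force: [-0.7, 0.3, 0.9]
```

```bash

python3 -m handwheel '{"gripper":[-0.4,-0.4,-0.4],"slide":[[0,0,0.5],[0,0,0],[0,0,0]],"yaw":[0,0,0]}' | grep -E 'ee_pos|wrist'
python3 -m handwheel '{"gripper":[0,0.05,0.1,0.2,0.4,0.7,1,1],"slide":[[0,0,0],[0,0,0],[0,0,0],[0,0,0],[0,0,0],[0,0,0],[0,0,0],[0,0,0]],"yaw":[0,0,0,0,0,0,0,0]}' | grep -E 'wrist|open'
python3 -m handwheel '{"gripper":[1,1,1,1,1,1,1,1],"slide":[[0,0,-5],[0,0,-10],[0,0,-25],[0,0,-35],[0,0,-35],[0,0,-35],[0,0,-35],[0,0,0]],"yaw":[0,0,0,0,0,0,0,0]}' | tail -1
python3 - <<'E'
from m import *
import g
r=np.radians
g.go(.591,.2525,.2,164)
print(sensors.get_obs()['q'])
c=measure([('glass_middle',(.498,-.2355,r(93)),.018)],[('rest_middle',(.498,-.2355,r(93.2)))],('wrist',))[0]
cv2.imwrite('pics/w6.png',cv2.resize(c['img'][:,:,::-1],(800,600)));np.save('c6.npy',c,allow_pickle=True)
E
```

```text
ee_pos: [0.5003, -0.2355, 0.02]
wrist_force: [-3.0, 1.3, 5.2]
wrist_force: [0.2, 0.0, -0.0]
opening: 0.0854
grasp_force: 0.0
yaw first 0.335 rad, then slide mm [ 50.2 490.4   7.9] t 26.0333 f [ 1.6 -0.8  1.3] open 0.0855 gf 0.0 [ 0.5041 -0.2328  0.2079] [-178.7   -0.2 -176.8]
[-24.14480079   4.79980549   7.28282328  92.04378021  -1.2497782
 -27.37214285]
[0] glass_middle [ 0.5032 -0.2357] 92.2 0.016
[0] rest_middle [ 0.5058 -0.2344] 93.5 0.05
```

View pics/w6.png

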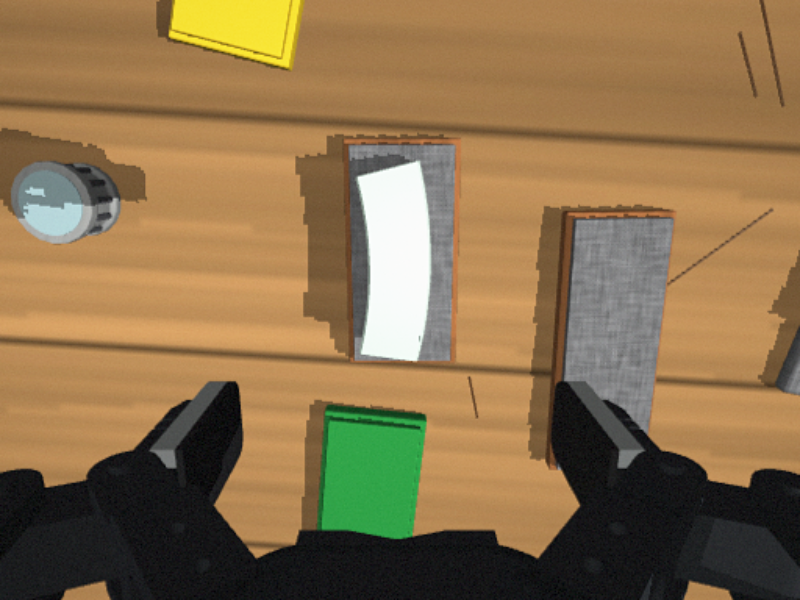

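```bash
python3 - <<'E'
from h import *
c=np.load('c6.npy',allow_pickle=True).item();f=.64
def U(n,L):
    P=np.array([unproj(c,u*f,v*f,z) for u,v,z in L]);print(n,P.round(4)[:,:2].tolist(),P.mean(0).round(4))
U('gm',[(358,177,.046),(419,162,.036),(417,360,.036),(361,354,.046)])
U('rm',[(349,144,.018),(457,143,.018),(453,360,.018),(354,360,.018)])
U('rm outer',[(345,140,.018),(461,138,.018),(456,363,.018),(352,363,.018)])
P=place(GL['glass_middle'],.5,-.2355,np.radians(93.2),.018);print(proj(c,P[[0,-1]][:,[1,2]])/f)
E
```

```text
gm [[0.4474, -0.2627], [0.4372, -0.2285], [0.56, -0.2215], [0.5544, -0.257]] [ 0.4997 -0.2424  0.041 ]
rm [[0.429, -0.2716], [0.4248, -0.2058], [0.5654, -0.1964], [0.5698, -0.2637]] [ 0.4972 -0.2344  0.018 ]
rm outer [[0.4268, -0.2741], [0.4217, -0.2037], [0.5674, -0.1942], [0.5721, -0.265]] [ 0.497  -0.2342  0.018 ]
[[[359.29389755 354.35681621]
  [418.14906938 362.68086414]]

 [[355.80773197 178.27921245]
  [420.46370663 161.61416624]]]
```

The middle glass sits on rest_middle at the centre within about 2.5 mm. Now the long glass.

```bash

python3 -m handwheel '{"gripper":[1,1,1,1,1,1,1,1],"slide":[[0,0,0],[0,0,0],[0,0,0],[4,38,0],[4,38,0],[4,38,0],[4,38,0],[4,38,0]],"yaw":[0.11,0.11,0.11,0,0,0,0,0]}' | tail -1
python3 -m handwheel '{"gripper":[1,1,1,1,1,1,1,1],"slide":[[4,38,0],[4,38,0],[4,38,0],[4,38,0],[4,38,0],[4,38,0],[4,38,0],[4,38,0]],"yaw":[0,0,0,0,0,0,0,0]}' | tail -1
python3 -m handwheel '{"gripper":[1,1,1],"slide":[[0,0,0],[0,0,0],[0,0,0]],"yaw":[0,0,0]}' | tail -1
python3 - <<'E'
from m import *
import g
r=np.radians
g.go(.591,.2525,.2,164)
print(sensors.get_obs()['q'])
c=measure([('glass_long',(.591,.2525,r(74)),.018)],[('rest_short',(.587,.2545,r(77.5)))],('wrist',))[0]
cv2.imwrite('pics/w7.png',cv2.resize(c['img'][:,:,::-1],(800,600)));np.save('c7.npy',c,allow_pickle=True)
P=place(GL['glass_long'],.591,.2525,r(74),.018);print((proj(c,P[[0,-1]][:,[1,2]])/.64).tolist())
E
```

```text
grasp_force: 0.0
grasp_force: 0.0
grasp_force: 0.0
yaw first 0.006 rad, then slide mm [ -6.7  -3.  -11.2] t 27.6667 f [ 0.9  0.1 -0.4] open 0.0855 gf 0.0 [0.5854 0.2573 0.1888] [-178.7   -0.4  164.3]
[24.04527947 18.1664135  20.68701895 93.6235318  -0.72010095 39.70598086]
[0] glass_long [0.5926 0.2497] 74.3 0.025
[0] rest_short [0.5947 0.2515] 78.0 0.053
[[[356.27346804831836, 414.59564843209637], [407.7295611114584, 419.25739421441017]], [[352.3133743862458, 160.76240922399373], [411.0840855711852, 146.39135468322615]]]
```

View pics/w7.png

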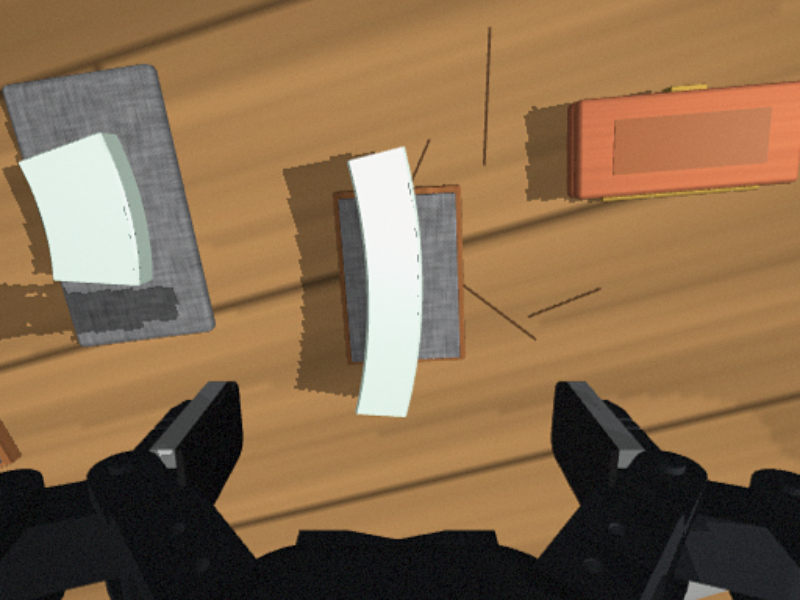

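Wrist view: the long glass runs from (377,154) to (382,415) on rest_short, and the copper case is well clear at right. Descending.

```bash

python3 -m handwheel '{"gripper":[1,1,1,1,1,1,1],"slide":[[-6,-3,20],[0,0,30],[0,0,30],[0,0,30],[0,0,10],[0,0,0],[0,0,0]],"yaw":[-0.004,0,0,0,0,0,0]}' | tail -1
python3 g.py .591 .2515 .021 164.5
python3 - <<'E'
from h import *
c=np.load('c7.npy',allow_pickle=True).item();f=.64
P=np.array([unproj(c,u*f,v*f,.018) for u,v in[(337,197),(460,192),(462,358),(350,362)]]);print(P.round(4)[:,:2].tolist(),P.mean(0).round(4))
E
```

```text
grasp_force: 0.0
yaw first -0.000 rad, then slide mm [-1.   1.9 49.5] t 28.3 f [0.6 0.2 1.2] open 0.085 gf 0.0 [0.5895 0.25   0.0705] [-178.8   -0.3  164.5]
[[0.5296, 0.2312], [0.5463, 0.3018], [0.6475, 0.2781], [0.6314, 0.2081]] [0.5887 0.2548 0.018 ]
```

```bash

python3 -m handwheel '{"gripper":[1,1,1,1,1,1],"slide":[[-1.2,2.8,15],[0,0,15],[0,0,10],[0,0,9.5],[0,0,0],[0,0,0]],"yaw":[0,0,0,0,0,0]}' | grep -E 'ee_pos|wrist'
python3 -m handwheel '{"gripper":[0.2,0.1,0,-0.1,-0.2,-0.4,-0.6,-0.6],"slide":[[0,0,0],[0,0,0],[0,0,0],[0,0,0],[0,0,0],[0,0,0],[0,0,0],[0,0,0]],"yaw":[0,0,0,0,0,0,0,0]}' 45
python3 -m handwheel '{"gripper":[-0.6,-0.6],"slide":[[0,0,0],[0,0,0]],"yaw":[0,0]}' | grep -E 'open|ee_pos|grasp'
python3 -m handwheel '{"gripper":[-0.6,-0.6,-0.6,-0.6,-0.6,-0.6,-0.6],"slide":[[0,0,-8],[0,0,-20],[0,0,-30],[0,0,-30],[0,0,-12],[0,0,0],[0,0,0]],"yaw":[0,0,0,0,0,0,0]}'
python3 g.py .5525 -.0893 .12 183.8
```

```text
ee_pos: [0.5907, 0.2522, 0.0202]
wrist_force: [-0.1, -0.8, -0.1]
time: 29.47
ee_pos: [0.5908, 0.2521, 0.0204]
tcp_rot: [-178.8, -0.3, 164.5]
wrist_force: [-1.5, -3.4, 5.5]
opening: 0.0316
grasp_force: 45.9
ee_pos: [0.5908, 0.2521, 0.0203]
opening: 0.0317
grasp_force: 45.9
time: 30.22
ee_pos: [0.5919, 0.2542, 0.119]
tcp_rot: [-178.8, -0.4, 164.5]
wrist_force: [0.8, 0.3, -2.8]
opening: 0.0321
grasp_force: 44.9
yaw first -0.336 rad, then slide mm [  62.  -340.1   -1. ] t 30.2167 f [ 0.8  0.3 -2.8] open 0.0321 gf 44.93318438529968 [0.5919 0.2542 0.119 ] [-178.8   -0.4  164.5]
```

```bash

python3 -m handwheel '{"gripper":[-0.6,-0.6,-0.6,-0.6,-0.6,-0.6,-0.6,-0.6],"slide":[[0,0,0],[0,0,0],[0,0,0],[3,-18,0],[6,-32,0],[7,-37,0],[7,-37,0],[7,-37,0]],"yaw":[-0.112,-0.112,-0.112,0,0,0,0,0]}' | tail -1
python3 -m handwheel '{"gripper":[-0.6,-0.6,-0.6,-0.6,-0.6,-0.6,-0.6,-0.6],"slide":[[7,-37,0],[7,-37,0],[7,-37,0],[7,-37,0],[4,-21,0],[2,-10,0],[0,0,0],[0,0,0]],"yaw":[0,0,0,0,0,0,0,0]}' | tail -1
python3 g.py .5525 -.0893 .05 183.8
```

```text
grasp_force: 45.1
grasp_force: 45.3
yaw first -0.001 rad, then slide mm [-2.6 -0.3 74.9] t 31.55 f [-0.1  0.9 -2. ] open 0.0315 gf 45.29622495174408 [ 0.5499 -0.0891  0.1249] [-179.    -0.9 -176.3]
```

```bash

python3 -m handwheel '{"gripper":[-0.6,-0.6,-0.6,-0.6,-0.6,-0.6,-0.6,-0.6],"slide":[[-4,1.4,20],[0,0,30],[0,0,25],[0,0,15],[0,0,6],[0,0,4],[0,0,0],[0,0,0]],"yaw":[0,0,0,0,0,0,0,0]}' | grep -E 'ee_pos|wrist'
python3 g.py .5525 -.0893 .0205 183.8
```

```text
ee_pos: [0.5538, -0.0891, 0.0274]
wrist_force: [0.1, 0.5, -2.8]
yaw first 0.001 rad, then slide mm [ 1.3 -0.1  6.9] t 32.2167 f [ 0.1  0.5 -2.8] open 0.0315 gf 45.13966083526611 [ 0.5538 -0.0891  0.0274] [-179.    -0.7 -176.2]
```

```bash

python3 -m handwheel '{"gripper":[-0.6,-0.6,-0.6,-0.6,-0.6],"slide":[[1.3,0,2],[0,0,1.5],[0,0,1],[0,0,0],[0,0,0]],"yaw":[0,0,0,0,0]}' | grep -E 'ee_pos|wrist'
python3 -m handwheel '{"gripper":[-0.6,-0.6,-0.6],"slide":[[0,0,0.8],[0,0,0],[0,0,0]],"yaw":[0,0,0]}' | grep -E 'ee_pos|wrist'
python3 -m handwheel '{"gripper":[-0.6,-0.6,-0.6],"slide":[[0,0,0.6],[0,0,0],[0,0,0]],"yaw":[0,0,0]}' | grep -E 'ee_pos|wrist'
```

```text
ee_pos: [0.5519, -0.0898, 0.0222]
wrist_force: [-1.2, 0.5, -3.6]
ee_pos: [0.5518, -0.0898, 0.0212]
wrist_force: [0.9, 0.8, -2.6]
ee_pos: [0.5519, -0.0898, 0.0207]
wrist_force: [0.4, -0.3, -1.9]
```

```bash

python3 -m handwheel '{"gripper":[-0.6,-0.6,-0.6],"slide":[[0,0,0.6],[0,0,0],[0,0,0]],"yaw":[0,0,0]}' | grep -E 'ee_pos|wrist'
python3 -m handwheel '{"gripper":[-0.6,-0.6,-0.6],"slide":[[0,0,0.5],[0,0,0],[0,0,0]],"yaw":[0,0,0]}' | grep -E 'ee_pos|wrist'
```

```text
ee_pos: [0.5519, -0.0899, 0.0203]
wrist_force: [-1.7, -0.4, 3.3]
ee_pos: [0.5519, -0.0898, 0.0203]
wrist_force: [-4.2, 0.1, 6.9]
```

```bash

python3 -m handwheel '{"gripper":[-0.15,-0.1,0,0.1,0.4,0.7,1,1],"slide":[[0,0,0],[0,0,0],[0,0,0],[0,0,0],[0,0,0],[0,0,0],[0,0,0],[0,0,0]],"yaw":[0,0,0,0,0,0,0,0]}' | grep -E 'wrist|open'
python3 -m handwheel '{"gripper":[1,1,1,1,1,1,1,1],"slide":[[0,0,-5],[0,0,-10],[0,0,-25],[0,0,-35],[0,0,-35],[0,0,-35],[0,0,-35],[0,0,0]],"yaw":[0,0,0,0,0,0,0,0]}' | tail -1
python3 - <<'E'
from m import *
import g
r=np.radians
c=camera('wrist')
cv2.imwrite('pics/w8.png',cv2.resize(c['img'][:,:,::-1],(800,600)));np.save('c8.npy',c,allow_pickle=True)
g.go(.499,.0913,.2,172)
P=place(GL['glass_long'],.552,-.0895,r(93.8),.018);print((proj(c,P[[0,-1]][:,[1,2]])/.64).tolist())
E
```

```text
wrist_force: [0.2, -0.5, 0.0]
opening: 0.0851
grasp_force: 0.0
yaw first 0.206 rad, then slide mm [ 80.7 168.3   4.8] t 35.0167 f [ 0.6  0.5 -0.4] open 0.0854 gf 0.0 [ 0.5555 -0.0866  0.2048] [-178.9   -0.3 -176.2]
[[[359.769571343528, 384.6942595717498], [408.71793110679164, 389.72122348091443]], [[354.7834241109322, 140.97666854485334], [410.31014386617943, 127.4076173608147]]]
```

View pics/w8.png

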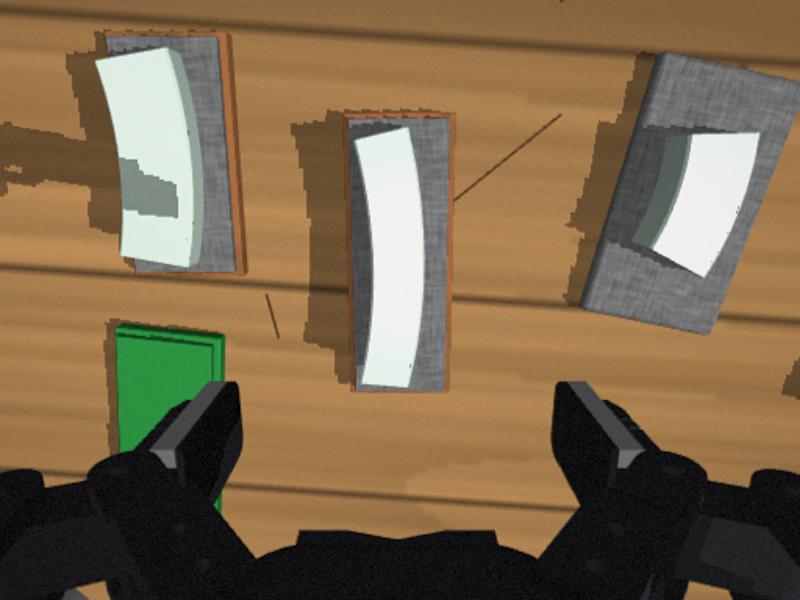

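The long glass lies on rest_long, with corners (355,141), (408,127), (409,388) and (361,384) exactly as predicted for the centre. Now the short one.

```bash

python3 -m handwheel '{"gripper":[1,1,1,1,1,1,1,1],"slide":[[0,0,0],[0,0,0],[15,32,0],[15,32,0],[15,32,0],[15,32,0],[13,26,0],[7,14,0]],"yaw":[0.103,0.103,0,0,0,0,0,0]}' | tail -1
python3 -m handwheel '{"gripper":[1,1,1],"slide":[[0,0,0],[0,0,0],[0,0,0]],"yaw":[0,0,0]}' | tail -1
python3 - <<'E'
from m import *
import g
r=np.radians
g.go(.499,.0913,.02,172)
c=measure([('glass_short',(.499,.0913,r(82)),.012)],[],('wrist',))[0]
cv2.imwrite('pics/w9.png',cv2.resize(c['img'][:,:,::-1],(800,600)));np.save('c9.npy',c,allow_pickle=True)
P=place(GL['glass_short'],.499,.0913,r(82),.012);print((proj(c,P[[0,-1]][:,[1,2]])/.64).tolist())
E
```

```text
grasp_force: 0.0
grasp_force: 0.0
yaw first -0.000 rad, then slide mm [ -0.8   0.8 176.8] t 35.9333 f [ 0.7 -0.7 -0.3] open 0.0856 gf 0.0 [0.4981 0.0906 0.1968] [-178.8   -0.5  172. ]
[0] glass_short [0.502  0.0905] 81.1 0.023
[[[360.38053627775537, 335.2209232018982], [433.10462977005875, 347.58543950659356]], [[358.26942321182094, 224.55581405171472], [435.7573608300625, 203.56094836988484]]]
```

View pics/w9.png

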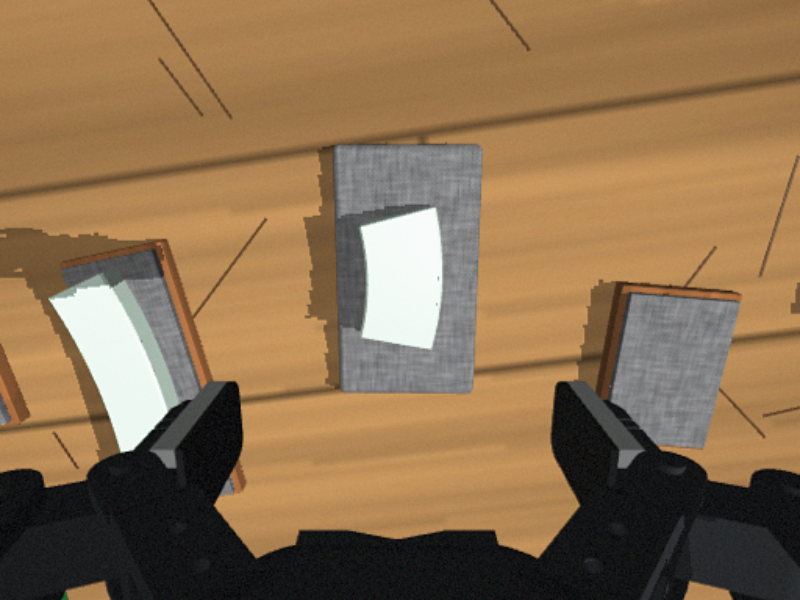

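```bash

python3 -m handwheel '{"gripper":[1,1,1,1,1,1,1],"slide":[[-3,3,20],[0,0,30],[0,0,35],[0,0,30],[0,0,20],[0,0,0],[0,0,0]],"yaw":[0,0,0,0,0,0,0]}' | tail -1
python3 g.py .5005 .0915 .0135 172
```

```text
grasp_force: 0.0
yaw first -0.002 rad, then slide mm [-0.8  1.5 47.9] t 36.5667 f [ 0.2 -0.4  0.8] open 0.0856 gf 0.0 [0.4995 0.0901 0.0614] [-178.8   -0.6  171.9]
```

```bash

python3 -m handwheel '{"gripper":[1,1,1,1,1,1],"slide":[[-1.3,2.4,15],[0,0,15],[0,0,10],[0,0,7.9],[0,0,0],[0,0,0]],"yaw":[0,0,0,0,0,0]}' | grep -E 'ee_pos|wrist'
python3 -m handwheel '{"gripper":[0.3,0.2,0.1,0,-0.1,-0.3,-0.4,-0.4],"slide":[[0,0,0],[0,0,0],[0,0,0],[0,0,0],[0,0,0],[0,0,0],[0,0,0],[0,0,0]],"yaw":[0,0,0,0,0,0,0,0]}' 40
python3 -m handwheel '{"gripper":[-0.4,-0.4],"slide":[[0,0,0],[0,0,0]],"yaw":[0,0]}' | grep -E 'open|ee_pos|grasp'
python3 -m handwheel '{"gripper":[-0.4,-0.4,-0.4,-0.4,-0.4,-0.4,-0.4],"slide":[[0,0,-8],[0,0,-20],[0,0,-30],[0,0,-30],[0,0,-12],[0,0,0],[0,0,0]],"yaw":[0,0,0,0,0,0,0]}' | tail -2
python3 g.py .588 .2545 .11 168
```

```text
ee_pos: [0.5013, 0.0923, 0.0145]
wrist_force: [-0.4, 0.4, -0.4]
time: 37.73
ee_pos: [0.5014, 0.0924, 0.0148]
tcp_rot: [-178.9, -0.4, 172.0]
wrist_force: [-1.7, -1.9, 5.6]
opening: 0.0456
grasp_force: 41.4
ee_pos: [0.5014, 0.0924, 0.0148]
opening: 0.0461
grasp_force: 41.4
opening: 0.0454
grasp_force: 41.7
yaw first 0.070 rad, then slide mm [-50.6 174.5   3.4] t 38.4833 f [-0.1 -0.2 -2.7] open 0.0454 gf 41.68546464510655 [0.5022 0.0943 0.1134] [-178.9   -0.5  172. ]
```

```bash
python3 - <<'E'
from h import *
# rest_short from the two unobstructed-ish wrist views (w9 partly hidden): edge direction check from w7
c=np.load('c9.npy',allow_pickle=True).item();f=.64
P=np.array([unproj(c,u*f,v*f,.018) for u,v in[(630,293),(738,301),(704,447)]]);print(P.round(4)[:,:2].tolist(),(P[0]+P[2])/2)
from m import *
measure([],[('rest_short',(.587,.2545,np.radians(77.5)))],('top',))
E
```

```text
[[0.5301, 0.2295], [0.5444, 0.2959], [0.645, 0.2758]] [0.58755924 0.252614   0.018     ]
[0] rest_short [0.5889 0.2512] 77.5 0.03
```

```bash

python3 -m handwheel '{"gripper":[-0.4,-0.4,-0.4,-0.4,-0.4,-0.4,-0.4,-0.4],"slide":[[0,0,0],[-7,22,0],[-9,32,0],[-10,35,0],[-10,35,0],[-9,32,0],[-5.6,18,0],[0,0,0]],"yaw":[0.072,0,0,0,0,0,0,0]}' | tail -1
python3 -m handwheel '{"gripper":[-0.4,-0.4,-0.4,-0.4,-0.4,-0.4],"slide":[[0,0,0],[0,0,20],[0,0,30],[0,0,20],[0,0,0],[0,0,0]],"yaw":[0,0,0,0,0,0]}' | tail -1
python3 g.py .5885 .2535 .027 167.8
```

```text
grasp_force: 41.8
grasp_force: 41.9
yaw first 0.000 rad, then slide mm [-2.   2.9 11.4] t 39.7 f [ 0.8 -0.5 -1.2] open 0.0457 gf 41.878437645518716 [0.5859 0.251  0.0384] [-178.7   -0.6  167.8]
```

```bash

python3 -m handwheel '{"gripper":[-0.4,-0.4,-0.4,-0.4,-0.4,-0.4],"slide":[[-2.1,3.3,4],[0,0,5],[0,0,3],[0,0,2],[0,0,0],[0,0,0]],"yaw":[0,0,0,0,0,0]}' | grep -E 'ee_pos|wrist'
python3 -m handwheel '{"gripper":[-0.4,-0.4,-0.4],"slide":[[0,0,1],[0,0,0],[0,0,0]],"yaw":[0,0,0]}' | grep -E 'ee_pos|wrist'
python3 -m handwheel '{"gripper":[-0.4,-0.4,-0.4],"slide":[[0,0,0.8],[0,0,0],[0,0,0]],"yaw":[0,0,0]}' | grep -E 'ee_pos|wrist'
```

```text
ee_pos: [0.5899, 0.2549, 0.0259]
wrist_force: [0.3, -0.4, -3.0]
ee_pos: [0.5899, 0.255, 0.0248]
wrist_force: [0.7, -0.1, -1.9]
ee_pos: [0.5898, 0.2549, 0.0239]
wrist_force: [-0.2, -0.8, -1.9]
```

```bash

python3 -m handwheel '{"gripper":[-0.4,-0.4,-0.4],"slide":[[1.3,-1,1],[0,0,0.8],[0,0,0]],"yaw":[0,0,0]}' | grep -E 'ee_pos|wrist'
python3 -m handwheel '{"gripper":[-0.4,-0.4,-0.4],"slide":[[0,0,0.7],[0,0,0],[0,0,0]],"yaw":[0,0,0]}' | grep -E 'ee_pos|wrist'
python3 -m handwheel '{"gripper":[-0.4,-0.4,-0.4],"slide":[[0,0,0.6],[0,0,0],[0,0,0]],"yaw":[0,0,0]}' | grep -E 'ee_pos|wrist'
```

```text
ee_pos: [0.5882, 0.2541, 0.0219]
wrist_force: [0.7, 0.8, -1.9]
ee_pos: [0.5883, 0.2541, 0.0214]
wrist_force: [0.0, -0.3, -2.2]
ee_pos: [0.5884, 0.2542, 0.0209]
wrist_force: [0.6, -0.0, -1.0]
```

```bash

python3 -m handwheel '{"gripper":[-0.4,-0.4,-0.4],"slide":[[0,0,0.6],[0,0,0],[0,0,0]],"yaw":[0,0,0]}' | grep -E 'ee_pos|wrist'
python3 -m handwheel '{"gripper":[-0.4,-0.4,-0.4],"slide":[[0,0,0.4],[0,0,0],[0,0,0]],"yaw":[0,0,0]}' | grep -E 'ee_pos|wrist'
python3 -m handwheel '{"gripper":[0.1,0.15,0.2,0.3,0.5,0.8,1,1],"slide":[[0,0,0],[0,0,0],[0,0,0],[0,0,0],[0,0,0],[0,0,0],[0,0,0],[0,0,0]],"yaw":[0,0,0,0,0,0,0,0]}' | grep -E 'wrist|open'
python3 -m handwheel '{"gripper":[1,1,1,1,1,1,1,1],"slide":[[0,0,-5],[0,0,-10],[0,0,-25],[0,0,-35],[0,0,-35],[0,0,-35],[0,0,-35],[0,0,0]],"yaw":[0,0,0,0,0,0,0,0]}' | tail -1
python3 - <<'E'
from h import *
w=camera('wrist');s=camera('side')
a=cv2.resize(w['img'][60:260,:][:,120:420],(800,533))
for z,(x,y,t) in ((.018,(.588,.254,77.8)),):
    for p in gpolys('glass_short',x,y,np.radians(t),z)[:0]:pass
    P=place(GL['glass_short'],x,y,np.radians(t),z);print((proj(w,P[[0,-1]][:,[1,2]])).tolist())
b=cv2.resize(s['img'][100:260,120:360],(800,533))
cv2.imwrite('pics/w10.png',cv2.resize(np.vstack([a,b])[:,:,::-1],(450,600)))
np.save('c10.npy',w,allow_pickle=True)
E
```

```text
ee_pos: [0.5884, 0.2542, 0.0209]
wrist_force: [-2.8, -1.6, 4.8]
ee_pos: [0.5885, 0.2542, 0.0209]
wrist_force: [-3.5, -2.5, 8.0]
wrist_force: [-0.4, -0.7, 0.6]
opening: 0.0852
grasp_force: 0.0
[[[223.95956864292845, 206.73280161398276], [269.9369903933027, 214.62657728083215]], [[222.27275729214648, 136.72701882982057], [271.24042943983824, 123.55550030245534]]]
```

View pics/w10.png

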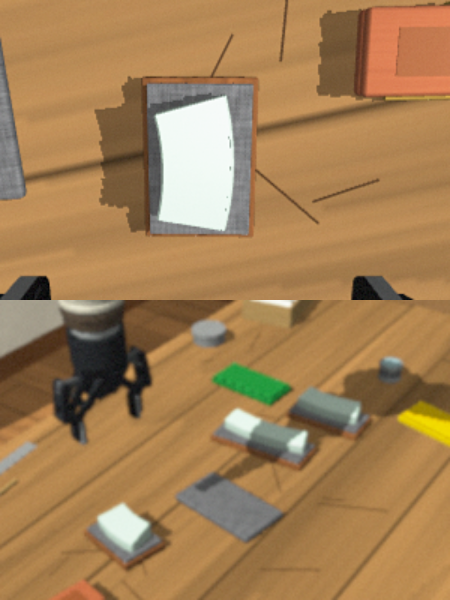

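The wrist crop shows the short glass centred on rest_short, with corners matching the prediction. The side crop shows all three pieces on their boards, the mat empty, and the loupe in place. The gripper is clear, so I'm handing in.

```bash
python3 -c "
from workcell import ticket
print(ticket.job_done())"
```

```text
the job is handed in; nothing more can be done
None
```

All three glass segments now lie flat on their own rests, each centred to within about 3 mm by the camera views; the copper case and loupe were never touched, and the job is handed in.

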